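# Unlock the spring clip and hold it open over the price card

### The arm

A 7-joint arm with a two-finger parallel gripper is mounted at the origin on a cart in front of the work surface, level with it; the furniture and walls round the work are solid. World frame = base frame: x ahead of the robot, y to its left, z up, the work surface at z = 0. Lengths are in m, angles in rad, forces in N, time in s.
With the tool pointing down it reaches from about 0.4 to 0.85 m from the base axis. Payload 4.5 kg.
Tool frame: the origin (TCP) lies on the centre line of the jaws, within the pads' length; the fingertips stand 11 mm ahead of it and the grasp point (between the pads) lies 8 mm behind it; z points along the fingers, x is the direction in which the jaws open and shut, and the axes are right-handed (so a half turn about z gives the same grasp; the last joint's range is limited). The gripper opens to 88 mm and grips with 3 to 60 N. Pads are 18 mm wide; open, the fingers measure 123 mm over their backs; the gripper's body (75 mm by 187 mm) begins 45 mm behind the grasp point.
Start: joints at [1.359, 0.689, -0.195, 1.565, 0.157, 0.902, -0.215], TCP at [0.152, -0.606, 0.25] pointing down, gripper open.
Joint ranges: [-3.01, 3.01], [-0.46, 2.08], [-1.47, 1.51], [0.13, 2.56], [-1, 4.14], [0.04, 2.09], [-2.66, 2.66]. Speed limits (rad/s): [2.57, 2.57, 3.14, 3.14, 3.14, 3.14, 3.14].

### API

Orientations are given as a unit quaternion [x, y, z, w].
In Python, from plant import r, vision, order, nets gives the robot as it stands.
- The arm moves only by the tool send_rows, never from a script. Its argument "series" is a list of rows, each an object with "delta_pos": the shift along the tool's x, y, z in cm, a list of three; "turn": the turn about the tool's z in degrees; "jaw": the closure, from 0 (fully open) to 1 (shut). In form: [{"delta_pos": [x, y, z], "turn": turn, "jaw": jaw}, ...]. A call has 1 to 8 rows; each row is the pose to reach, as a shift and turn from the pose commanded when the call began, along the tool's axes at that moment; what a row does not reach only later rows make up. A row lasts 1/12 s, in which the tool goes at most 41.7 mm and 7.16 degrees, less where a joint would pass 70% of its speed; a pose out of reach is approached as far as the arm can. A call with a gripper value outside its range is refused whole. The fingers move at their own pace and stop on an object; "force" is the grip in N (left out, the last holds). Time passes only in rows, so rows that repeat a pose let the fingers close. It gives the time, the measured TCP pose, the force and the opening at its end, in the units of the state.
- r.get_state(): the state, without advancing time (a new reading comes with each control period).
- vision.snapshot(name): name is "side" or "top"; returns the picture (400x640x3 uint8, blue, green, red); there is no depth.
- vision.camera_params(name): a dict with "intrinsics" (3x3 intrinsics, pixels), "D" ([k1, k2, p1, p2, k3] as OpenCV has them; the pictures are not rectified), "extrinsics" (4x4, takes a point from world to camera coordinates). Camera axes: x right, y down, z forward; pixel columns grow to the right and rows downward; lengths in m; the calibration is good to about 2 mm. A picture is of the moment at which its call begins. camera_params takes no time and is no camera call.
- order.finish_job(): hands the job in, once; it reports no verdict.
Trained networks look in the newest picture that a camera, given by its name, has taken for a name from the list of things; names that differ only in an ending like _2 or _b are one class to them, and where a whole thing is asked for, a point or a joint stands for the part that bears it (a point fixed in the world has none). Each returns a list of dicts, best first, with "score" (0 to 1); they miss things now and then, are a little off and sometimes report something else, mostly with a low value. They report only what shows in the picture. A call takes as long as a camera call.
- nets.boxes_of(camera, label): "location" ([row, column] as shares, 0 to 1, of the picture: columns of its width, rows of its height, amid what is visible of it).
- nets.trace(camera, label): "region" (400x640 bool, what is visible of it) and "location" ([row, column] as shares, 0 to 1, of the picture: columns of its width, rows of its height, amid what is visible of it).
The state is a dict: "clock": time; "q": joint angles; "qd": joint speeds; "joint_torque": joint torques, N m; "tool_pos": TCP position; "eef_rot": TCP orientation; "contact_force": force on the tool from outside, world axes, zero at the start; "moment": the same for the moment, N m; "opening": opening from 0.0 (shut) to 1.0 (fully open).
Only numpy, scipy, OpenCV 4.12 (cv2) and the standard library are available. Lean on these libraries where they do the work, as an engineer would, in place of code of your own. Each camera call takes 0.05 s, during which the arm holds its last target.

### The job

The green spring clip is locked in its wooden stand by the red-headed pin. Draw the pin up out of its bore, hang it upright by its collar in the open notch at the end of the stand and let go of it; then take the clip by its two levers, squeeze them together so that the jaws gape wide, and bring it over the middle part of the upright card so that the open jaws reach down on both sides of the card's top edge, upright and in line with the edge, without touching the card. Finish while holding the clip squeezed open there, so that I can slip a second card in; do not shift the card or the other goods.

Things in the scene. Friction and masses are not known exactly. Their poses are not given: they have to be found in the camera images.
- riser: Sage-green display riser with a light wooden top, 290x515 mm, fixed on the back of the table. Origin: centre of its underside. Its level top, 140 mm above the table (world z=0.140), carries the stand, the card, the jar, frame, striped candle and cat.
- dock: Wooden clip stand, fixed, base 158x76x12 mm, top at z=70 mm. Origin: centre of its underside; x along its length (roughly along world y), y across, z up. Clip seat at x=-33 mm, bore at +13, notch at +53.5. The clip's plate rests on a cheek (x -73 to -55, 32 mm wide) and the bore block (x -9 to 35, 44 mm wide); between them the jaws hang free with room to open along y.
- bore (a point): Mouth of the upright bore, 11 mm across and 40 mm deep, in the top of the bore block (z=70 mm of the stand), the pin's place at the start. The clip's plate (5 mm) lies on it, with an 11 mm hole.
- notch (a point): Seat of the side notch, level with its top face (stand z=70 mm), where the pin's axis belongs. A 13 mm wide slot through a 12 mm thick, 44 mm wide ledge: closed 6.5 mm from here towards the bore, open at the stand's +x end, 21.5 mm from here. 46 mm of free air under the ledge. A pin up to 12 mm further out still hangs safely.
- pin: Steel locking pin, 40 g, upright. Origin: on its axis at the underside of the collar; z up. Shaft 8 mm thick, 40 mm long to the tapered tip; collar 20 mm across (z 0 to 4 mm); red cylindrical head to grip, 16 mm across, z 4 to 36 mm. At the start the collar lies on the clip's plate, 75 mm above the riser. A loose fit; it must rise 40 mm to leave the bore.
- pin_tip (a point): Lower tip of the pin.
- clip: Spring clip, 90 g: dark steel plate with two green levers. Origin: middle of the plate's underside between the levers; x along plate and hinges (as the stand's x at the start), y the way the levers are squeezed, z up. Plate z 0 to 5 mm, x -34 to 62, 28 mm wide, pin's hole at x=46. Jaws hang to z=-38, 28 mm wide; toes 2 mm apart at rest, about 20 mm fully open.
- clip_grip (a point): Where to grip the levers, from above and across y: on the clip's mid-axis, z=34 mm of the clip; keep fingertips above clip z=10 mm. Levers 30 mm wide along x, hinged at y=+-7, z=8 mm, rising to z=50 mm; about 43 mm over their tops at rest, 26 mm with parallel flat outer faces when fully squeezed. About 8 N opens them fully; 20 to 25 N holds them at the stops.
- clip_mouth (a point): Midpoint between the jaw toes, at their lower ends: clip x=0, y=0, z=-38 mm.
- lever_a (a joint): Angle of the lever on the clip's +y side, rad: 0 at rest (shut), 0.21 fully squeezed (open, hard stop).
- lever_b (a joint): Angle of the lever on the clip's -y side, rad: 0 at rest (shut), 0.21 fully squeezed (open, hard stop).
- card: Upright cream price card, rigid, 120 mm wide and 4 mm thick, in a wooden foot 140x64x22 mm; 0.7 kg, loose. Origin: centre of the foot's underside; x along the card's width, y through its thickness, z up. It stands with x roughly along the world's y axis.
- card_edge (a point): Middle of the card's level top edge, 105 mm above the riser; the edge runs along the card's x for 60 mm either way.
- diamond_jar: Bystander, to be left alone: cut-glass lidded candle jar, 90 mm across, 152 mm tall; origin at the centre of its underside.
- frame_pine: Bystander, to be left alone: upright pine picture frame, 30x125x165 mm; origin at the centre of its underside.
- candle_stripe: Bystander, to be left alone: candle in a red and cream striped pot, 103 mm across, 122 mm tall; origin at the centre of its underside.
- cat_bisque: Bystander, to be left alone: white bisque cat, 41x55x79 mm; origin at the centre of its underside.
- soap_a: Bystander, to be left alone: cream-coloured wrapped soap carton, 50x75x26 mm; origin at the centre of its underside.
- dropper_bottle: Bystander, to be left alone: amber dropper bottle, 34 mm across, 104 mm tall; origin at the centre of its underside.
- balm_tin: Bystander, to be left alone: round white balm tin, 69 mm across, 34 mm tall; origin at the centre of its underside.

How it is judged:
On the way, in this order (a step that is already met when the one before it is completed fails the run):
1. the pin is drawn up out of the bore (z of pin_tip in the frame of dock above 0.072 m and z of clip in the frame of dock below 0.08 m), for 0.1 s.
2. the pin hangs upright by its collar in the side notch and is let go, the clip still in the stand (x of pin in the frame of dock between 0.046 and 0.067 m and y of pin in the frame of dock between -0.006 and 0.006 m and z of pin in the frame of dock between 0.067 and 0.074 m and angle between pin's own z axis and vertical below 0.2 rad and contact force between the fingers and pin below 0.1 N and z of clip in the frame of dock below 0.08 m), for 0.2 s.
3. the clip is lifted out of the stand, its jaws squeezed open (value of joint each of lever_a, lever_b above 0.14 rad and contact force between the fingers and clip above 3 N and z of clip in the frame of dock above 0.09 m), for 0.1 s.
At the end, for the whole second after the job is handed in: Fingers hold the clip, levers past 0.14 rad; toes 5 to 33 mm below the card edge, within 8 mm of the card's mid-plane, 35 mm of the edge's middle and 0.2 rad of in line and upright, at rest, touching neither card nor stand; card upright; pin hangs upright in the notch, let go (x of pin in the frame of dock between 0.046 and 0.067 m and y of pin in the frame of dock between -0.006 and 0.006 m and z of pin in the frame of dock between 0.067 and 0.074 m and angle between each of pin, clip's own z axis and vertical below 0.2 rad and contact force between the fingers and pin below 0.1 N and value of joint each of lever_a, lever_b above 0.14 rad and contact force between the fingers and clip above 3 N and z of clip_mouth in the frame of card between 0.072 and 0.1 m and y of clip_mouth in the frame of card between -0.008 and 0.008 m and x of clip_mouth in the frame of card between -0.035 and 0.035 m and angle between the x axis of clip and the x axis of card, either way round below 0.2 rad and contact force between clip and card below 0.2 N and contact force between clip and dock below 0.2 N and linear speed of clip below 0.02 m/s and angle between card's own z axis and vertical below 0.05 rad); the arm keeps its last pose, push and grip.
It fails at once if the card is pushed more than 15 mm (distance of card from where it was at the start of the episode above 0.015 m).
It fails at once if another of the goods is moved more than 20 mm (distance of any of diamond_jar, frame_pine, candle_stripe, cat_bisque, soap_a, dropper_bottle, balm_tin from where it was at the start of the episode above 0.02 m).
It also fails if it takes over 48 s, if anything falls off the work surface, if the arm or the gripper's body presses on something with over 40 N, if the wrist force passes 120 N, or if a joint passes its speed limit or range.

## Working session

There is one attempt and no reset: what is moved stays moved. The work goes in short steps, Python scripts to look and compute and a tool call to move; the robot and the scene stay as the last step left them, time stands still between calls to the robot, and variables do not carry over. Pictures are saved under pics/ and viewed, and the job is handed in when it is done.

Besides the shell and the picture viewer there is one more tool, called after "Call:" by a JSON object that holds its "api" and its "payload", one argument or row to a line. send_rows: Moves the arm, as the interface text tells. Its arguments: {"type":"object","properties":{"series":{"type":"array"},"force":{"type":"number"}},"required":["series"]}

```bash
mkdir -p pics; ls; python3 - <<'E'
from plant import r, vision, order, nets
import cv2, numpy as np
np.set_printoptions(precision=4,suppress=True)
s=r.get_state(); print(s)
for n in ("side","top"):
    im=vision.snapshot(n); cv2.imwrite(f"pics/{n}0.png",im)
    p=vision.camera_params(n); print(n,p)
E
```

```text
pics
{'clock': 0.0, 'q': array([ 1.3588,  0.69  , -0.1945,  1.5663,  0.1573,  0.9025, -0.2151]), 'qd': array([ 0.0013, -0.0006,  0.0005,  0.0006, -0.0016,  0.001 ,  0.0016]), 'joint_torque': array([ -0.0006, -52.7562,  -1.267 , -15.3426,  -0.0526,   0.0065,
         0.0002]), 'tool_pos': array([ 0.1519, -0.6056,  0.2489]), 'eef_rot': array([ 0.7885, -0.6151, -0.0008, -0.0005]), 'contact_force': array([ 0.3427, -0.1867,  0.2454]), 'moment': array([-0.0403,  0.0298, -0.0493]), 'opening': 0.9994840657690663}
side {'intrinsics': array([[409.5932,   0.    , 318.4996],
       [  0.    , 409.5932, 209.4634],
       [  0.    ,   0.    ,   1.    ]]), 'D': array([0.0209, 0.    , 0.    , 0.    , 0.    ]), 'extrinsics': array([[-0.7316, -0.6815, -0.0164,  0.4473],
       [-0.551 ,  0.6052, -0.5746,  0.347 ],
       [ 0.4015, -0.4113, -0.8183,  0.9222],
       [ 0.    ,  0.    ,  0.    ,  1.    ]])}
top {'intrinsics': array([[375.6349,   0.    , 320.4574],
       [  0.    , 375.6349, 202.4844],
       [  0.    ,   0.    ,   1.    ]]), 'D': array([0.0099, 0.    , 0.    , 0.    , 0.    ]), 'extrinsics': array([[-0.0087, -0.9996,  0.025 ,  0.0469],
       [-0.993 ,  0.0057, -0.1176,  0.5652],
       [ 0.1174, -0.0258, -0.9928,  0.9453],
       [ 0.    ,  0.    ,  0.    ,  1.    ]])}
```

View pics/side0.png

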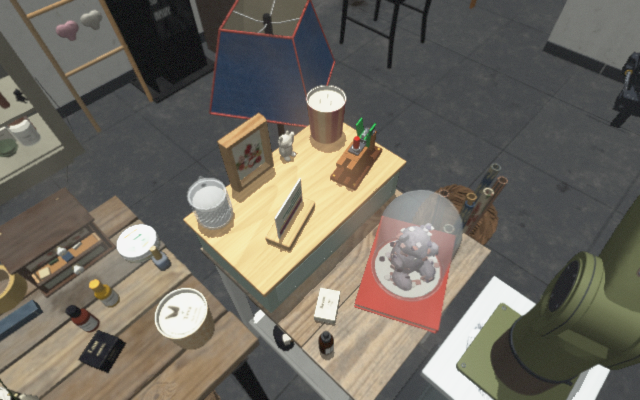

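View pics/top0.png

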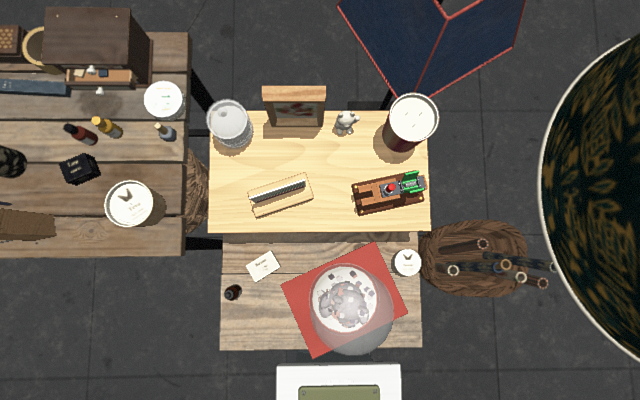

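```bash
cat > h.py <<'E'
from plant import r, vision, order, nets
import cv2, numpy as np
np.set_printoptions(precision=4,suppress=True)
P={n:vision.camera_params(n) for n in ("side","top")}
def proj(n,X):
    p=P[n]; E=p["extrinsics"]; rv=cv2.Rodrigues(E[:3,:3])[0]
    return cv2.projectPoints(np.atleast_2d(np.float64(X)),rv,E[:3,3],p["intrinsics"],p["D"])[0][:,0]
def ray(n,uv):
    p=P[n]; E=p["extrinsics"]
    x=cv2.undistortPoints(np.float64([[uv]]),p["intrinsics"],p["D"])[0,0]
    R=E[:3,:3]; return -R.T@E[:3,3], R.T@np.array([x[0],x[1],1])
def atz(n,uv,z):
    o,d=ray(n,uv); return o+d*(z-o[2])/d[2]
def tri(a,b):
    A=[];B=[]
    for n,uv in (("side",a),("top",b)):
        o,d=ray(n,uv); d/=np.linalg.norm(d); M=np.eye(3)-np.outer(d,d); A.append(M);B.append(M@o)
    x=np.linalg.lstsq(np.vstack(A),np.hstack(B),rcond=None)[0]; return x
def crop(n,im,c,h,w,f,name):
    x,y=int(c[0]),int(c[1]); y0=max(0,y-h);x0=max(0,x-w)
    k=im[y0:y+h,x0:x+w]; k=cv2.resize(k,None,fx=f,fy=f,interpolation=cv2.INTER_CUBIC); cv2.imwrite("pics/"+name,k); return x0,y0
E
python3 - <<'E'
from h import *
for n in ("side","top"):
    im=vision.snapshot(n)
    np.save(f"{n}_im.npy",im)
    for l in ("pin","clip","dock","card","candle_stripe"):
        res=nets.trace(n,l)
        for q in res[:2]:
            m=q["region"]; ys,xs=np.nonzero(m)
            rr=cv2.minAreaRect(np.stack([xs,ys],1).astype(np.float32))
            print(n,l,round(q["score"],2),np.array(q["location"])*[400,640],m.sum(),xs.min(),xs.max(),ys.min(),ys.max(),rr)
            
    c=dict(side=(340,165),top=(370,180))[n]
    print(crop(n,im,c,70,70,5,f"{n}_c0.png") if n=="top" else crop(n,im,(355,155),60,60,6,f"{n}_c0.png"))
c=np.load("side_im.npy");print(crop("side",c,(292,215),45,50,7,"side_card.png"))
c=np.load("top_im.npy");print(crop("top",c,(280,195),35,45,8,"top_card.png"))
E
```

```text
side pin 0.43 [139.32  354.496] 81 353 359 136 150 ((356.0, 143.0), (14.0, 6.0), 90.0)
side clip 0.79 [135.88  361.088] 406 348 374 119 155 ((360.53082275390625, 138.33218383789062), (20.110822677612305, 35.58705520629883), 24.44395637512207)
side dock 0.81 [164.68  357.376] 1348 331 381 133 188 ((357.00128173828125, 158.9356689453125), (31.622695922851562, 61.99618911743164), 34.82448959350586)
side dock 0.15 [147.2   353.088] 75 353 359 137 149 ((356.0, 143.0), (12.0, 6.0), 90.0)
side card 0.94 [217.8   289.984] 1678 266 314 181 249 ((291.9386901855469, 215.9103546142578), (30.49837303161621, 67.89288330078125), 29.05460548400879)
side candle_stripe 0.9 [112.48 326.72] 1915 306 345 86 143 ((325.5, 114.5), (57.0, 39.0), 90.0)
(295, 95)
top pin 0.49 [187.4   386.496] 75 384 394 184 193 ((389.1000061035156, 188.20001220703125), (7.602630138397217, 10.733126640319824), 63.43495178222656)
top pin 0.42 [196.32  278.976] 1754 248 312 173 216 ((280.43426513671875, 194.30824279785156), (29.243244171142578, 61.54054260253906), 71.07535552978516)
top clip 0.87 [186.4   408.896] 565 381 424 171 196 ((401.8461608886719, 183.73077392578125), (20.984426498413086, 43.7338981628418), 78.69007110595703)
top clip 0.72 [187.92  387.712] 84 384 394 183 193 ((389.4000549316406, 188.30003356933594), (8.049844741821289, 11.180339813232422), 63.43495178222656)
top dock 0.79 [198.    378.304] 1478 352 423 174 214 ((387.34173583984375, 192.40603637695312), (32.94343948364258, 68.25930786132812), 77.98851776123047)
top card 0.57 [192.    278.272] 1726 248 313 173 216 ((280.10003662109375, 194.30001831054688), (28.46049690246582, 61.98063659667969), 71.56504821777344)
top candle_stripe 0.97 [121.52  406.592] 2534 382 438 93 153 ((408.25006103515625, 122.25000762939453), (48.790367126464844, 65.05382537841797), 45.0)
(300, 110)
(242, 170)
(235, 160)
```

View pics/top_c0.png

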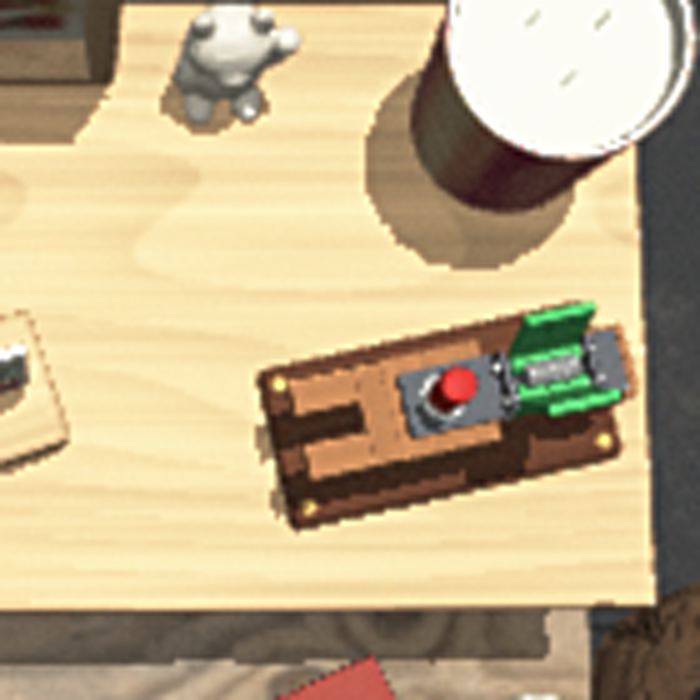

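View pics/side_c0.png

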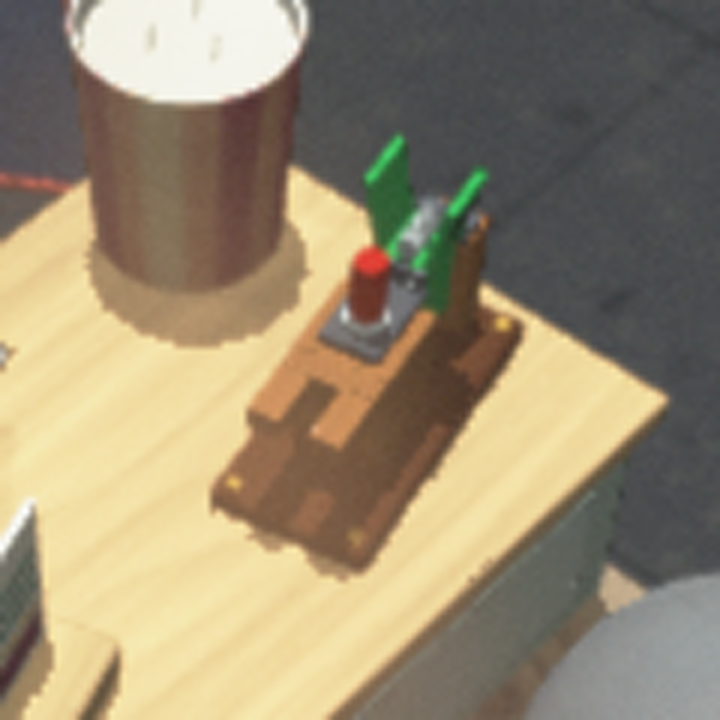

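View pics/top_card.png

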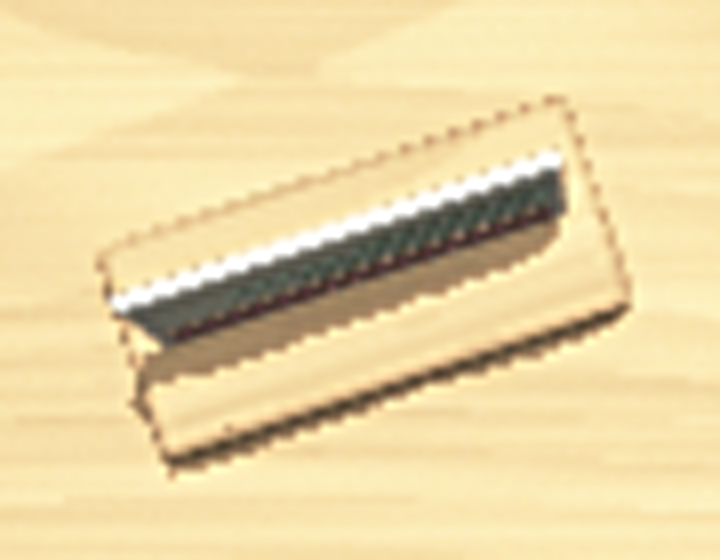

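View pics/side_card.png

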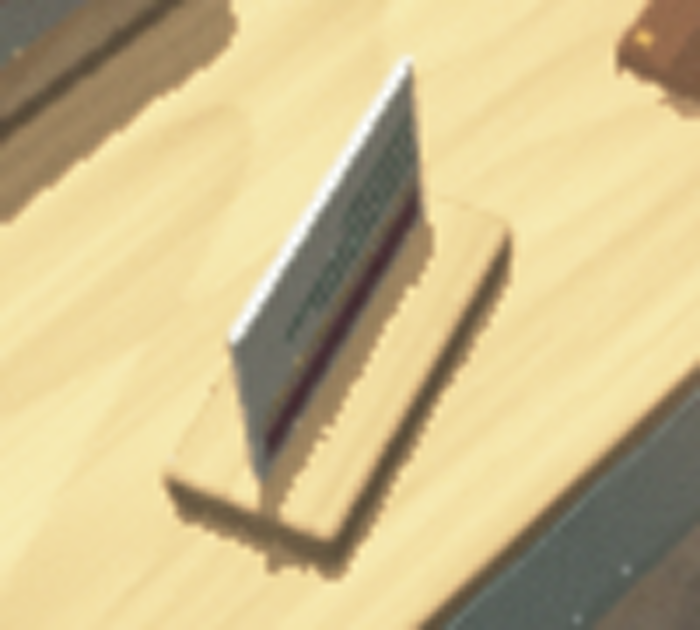

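```bash
cat > fit.py <<'E'
from h import *
from scipy.optimize import least_squares
def c2p(c,f,o): return (np.float64(c)+.5)/f-.5+np.float64(o)
T=(5,(300,110)); S=(6,(295,95))
obs=[("top",(75,-22,70),(287,380),T),("top",(75,22,70),(308,478),T),("top",(47,-6.5,70),(362,403),T),("top",(47,6.5,70),(367,432),T),
("top",(79,-38,12),(262,374),T),("top",(79,38,12),(296,522),T),("top",(-79,38,12),(620,450),T),
("side",(75,-22,70),(248,411),S),("side",(75,22,70),(340,447),S),("side",(47,-6.5,70),(314,380),S),("side",(47,6.5,70),(338,390),S),
("side",(79,-38,12),(213,493),S),("side",(79,38,12),(366,562),S),("side",(-79,38,12),(522,325),S)]
def dock_w(p,X):
    X=np.atleast_2d(X)/1000.; c,s=np.cos(p[2]),np.sin(p[2])
    return np.stack([p[0]+c*X[:,0]-s*X[:,1],p[1]+s*X[:,0]+c*X[:,1],0.14+X[:,2]],1)
def res(p): return np.concatenate([proj(n,dock_w(p,X))[0]-c2p(c,*q) for n,X,c,q in obs])
if __name__=="__main__":
    for sub in ("both","side","top"):
        O=obs
        obs=[o for o in O if sub=="both" or o[0]==sub]
        f=least_squares(res,[0.65,-0.2,1.4],loss="soft_l1"); obs=O
        print(sub,f.x,np.abs(f.fun).max()); 
        if sub=="both":
            p=f.x; print(f.fun.reshape(-1,2)); np.save("dock.npy",p)
    print("notch",dock_w(p,(53.5,0,70)),"bore",dock_w(p,(13,0,70)),"clip",dock_w(p,(-33,0,70)))
    a=c2p((373,263),*S); b=c2p((458,385),*T)
    print("pinhead top",tri(a,b),atz("side",a,.251),atz("top",b,.251), "model",dock_w(p,(13,0,111)))
    # card
    T2=(8,(235,160)); S2=(7,(242,170))
    for sub in (("e-",(116,303),(232,342)),("e+",(557,158),(408,62))):
        b=c2p(sub[1],*T2); a=c2p(sub[2],*S2)
        print(sub[0],tri(a,b),atz("side",a,.245),atz("top",b,.245))
    # corners foot z=.14+.022
    for t,s in (((103,260),None),((562,98),None),((628,303),(508,232)),((168,458),(328,545))):
        print("foot",atz("top",c2p(t,*T2),.162), atz("side",c2p(s,*S2),.162) if s else "")
    # candle etc
    for n in ("side","top"):
        o,_=ray(n,(320,200)); print(n,o)
E
python3 fit.py
```

```text
both [ 0.5756 -0.11    1.7956] 1.7299680843441934
[[ 0.3034  0.1253]
 [ 1.0971  0.3777]
 [-0.3083 -0.4549]
 [ 0.1868 -0.4047]
 [-1.1429 -0.8919]
 [ 0.0605  1.5495]
 [ 1.73    0.2494]
 [-0.5057  0.0533]
 [ 0.2497  0.8046]
 [-0.472   0.0399]
 [ 0.2378  0.3113]
 [-1.3175  0.259 ]
 [-0.2831  0.2637]
 [ 0.6363 -0.6982]]
side [ 0.5759 -0.1107  1.8   ] 1.1259236242353268
top [ 0.5755 -0.1095  1.7938] 1.5035507889796236
notch [[ 0.5636 -0.0578  0.21  ]] bore [[ 0.5727 -0.0973  0.21  ]] clip [[ 0.5829 -0.1421  0.21  ]]
pinhead top [ 0.5707 -0.0961  0.2525] [ 0.5711 -0.0977  0.251 ] [ 0.5715 -0.096   0.251 ] model [[ 0.5727 -0.0973  0.251 ]]
e- [0.5517 0.1931 0.2454] [0.5522 0.1931 0.245 ] [0.5515 0.193  0.245 ]
e+ [0.5878 0.0811 0.2474] [0.5892 0.0797 0.245 ] [0.5884 0.0812 0.245 ]
foot [0.5748 0.2105 0.162 ] 
foot [0.6207 0.0812 0.162 ] 
foot [0.5618 0.0628 0.162 ] [0.5618 0.0649 0.162 ]
foot [0.5188 0.1916 0.162 ] [0.5194 0.1938 0.162 ]
side [0.1482 0.4742 0.9613]
top [0.4507 0.0681 1.0037]
```

```bash
python3 - <<'E'
from h import *
im=np.load("top_im.npy");
for n in("side","top"):
    im=np.load(f"{n}_im.npy")
    for q in [dict(top=(412,121),side=(325.5,100))[n]]:
        print(n,"candle top",atz(n,q,.262))
from fit import dock_w
p=np.load("dock.npy"); 
# candle overlay and pin-grip footprint
im=np.load("top_im.npy").copy(); ims=np.load("side_im.npy").copy()
c=atz("top",(412,121),.262)[:2]
t=np.linspace(0,6.28,60)
for z in (.262,.14):
    X=np.stack([c[0]+.0515*np.cos(t),c[1]+.0515*np.sin(t),0*t+z],1)
    cv2.polylines(im,[np.int32(proj("top",X)*8)],True,(255,0,0),1,shift=3)
    cv2.polylines(ims,[np.int32(proj("side",X)*8)],True,(255,0,0),1,shift=3)
for name,b in (("plate",[(-67,-14,75),(29,-14,75),(29,14,75),(-67,14,75)]),("leva",[(-48,-21,120),(-18,-21,120),(-18,21,120),(-48,21,120)]),("base",[(79,38,12),(79,-38,12),(-79,-38,12),(-79,38,12)])):
    X=dock_w(p,np.array(b))
    cv2.polylines(im,[np.int32(proj("top",X)*8)],True,(0,255,255),1,shift=3)
    cv2.polylines(ims,[np.int32(proj("side",X)*8)],True,(0,255,255),1,shift=3)
print(c, "cyl-clip dock frame", )
d=c-p[:2]; cc,ss=np.cos(p[2]),np.sin(p[2]); print("candle in dock", d@[cc,ss], d@[-ss,cc])
a=crop("top",im,(385,160),70,70,5,"ov_top.png"); b=crop("side",ims,(345,140),60,60,6,"ov_side.png")
# lamp disc: along ray at (541,195),(580,100),(580,300),(560,195): lowest z not visible in side
for uv in ((545,195),(590,80),(580,320),(630,200),(620,395)):
    o,dd=ray("top",uv)
    out=[]
    for z in np.arange(.1,1.0,.02):
        X=o+dd*(z-o[2])/dd[2]; E=P["side"]["extrinsics"]; zc=(E[:3,:3]@X+E[:3,3])[2]
        u,v=proj("side",X)[0]
        if zc>0 and 0<u<640 and 0<v<400: out.append((z,X,u,v))
    print(uv,[ (round(k[0],2),k[1][:2],round(k[2]),round(k[3])) for k in (out[0],out[-1])] if out else None)
E
```

```text
side candle top [ 0.7117 -0.1403  0.262 ]
top candle top [ 0.7057 -0.1406  0.262 ]
[ 0.7057 -0.1406] cyl-clip dock frame
candle in dock -0.05887518281899944 -0.12003269535382685
(545, 195) [(np.float64(0.1), array([ 0.5729, -0.5076]), 438, 102), (np.float64(0.54), array([ 0.5134, -0.2273]), 434, 7)]
(590, 80) [(np.float64(0.1), array([ 0.8684, -0.6464]), 389, 46), (np.float64(0.4), array([ 0.7298, -0.4092]), 391, 2)]
(580, 320) [(np.float64(0.1), array([ 0.2743, -0.5667]), 538, 138), (np.float64(0.6), array([ 0.3719, -0.2155]), 511, 4)]
(630, 200) [(np.float64(0.1), array([ 0.5593, -0.7172]), 478, 72), (np.float64(0.48), array([ 0.5137, -0.387 ]), 470, 4)]
(620, 395) [(np.float64(0.1), array([ 0.1059, -0.6435]), 610, 152), (np.float64(0.62), array([ 0.3043, -0.2341]), 563, 1)]
```

View pics/ov_top.png

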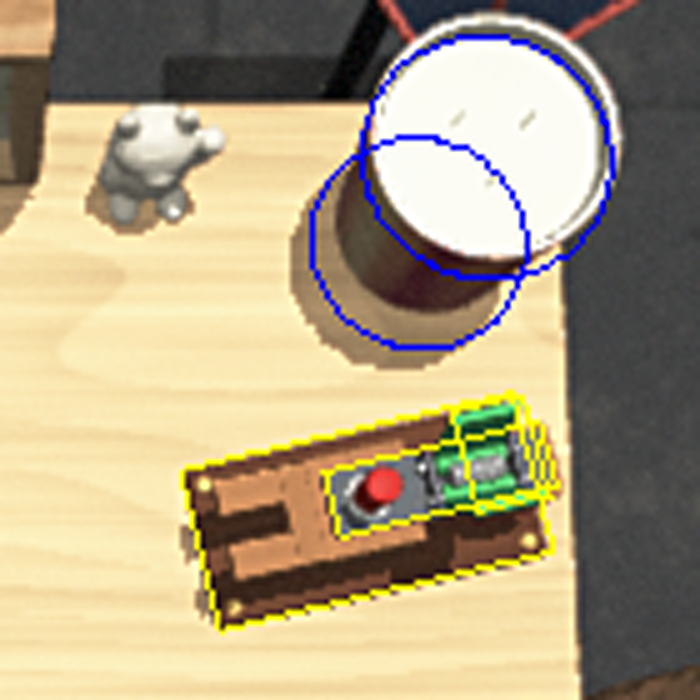

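View pics/ov_side.png

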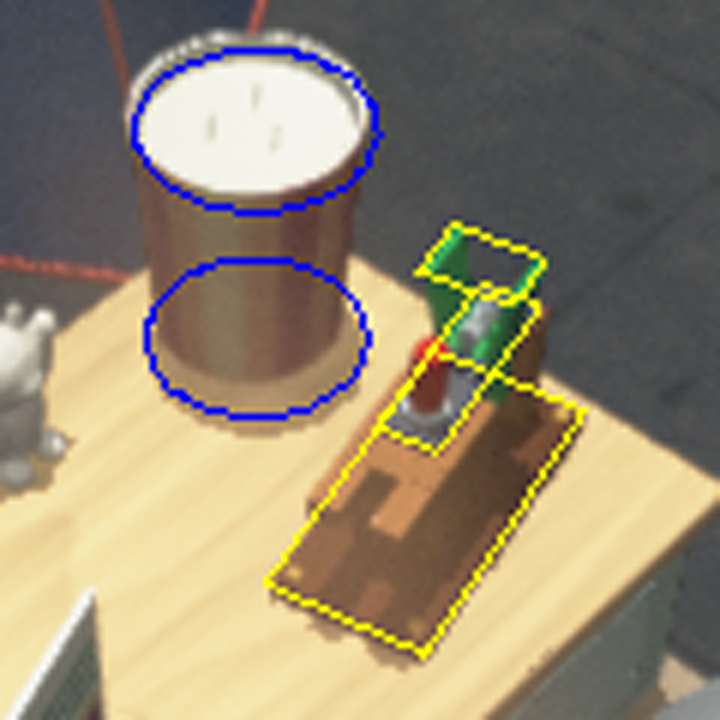

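```bash
cat > go.py <<'E'
from h import *
from scipy.spatial.transform import Rotation as R
import sys
def plan(pos,yaw=None,q=True):
    s=r.get_state(); M=R.from_quat(s["eef_rot"]).as_matrix()
    d=M.T@(np.array(pos)-s["tool_pos"])*100
    cur=np.degrees(np.arctan2(M[1,0],M[0,0]))
    t=None if yaw is None else -((yaw-cur+180)%360-180)
    print("t",round(s["clock"],2),"pos",s["tool_pos"],"yaw",round(cur,2),"tilt",np.round(np.degrees(np.arccos(-M[2,2])),2),"open",round(s["opening"],3),"F",s["contact_force"])
    print("delta cm",d.round(2),"turn",None if t is None else round(t,2))
if __name__=="__main__":
    a=[float(x) for x in sys.argv[1:]]
    plan(a[:3],a[3] if len(a)>3 else None)
E
python3 go.py 0.36 -0.35 0.26 12.9
python3 go.py 0.572 -0.097 0.34 12.9
```

```text
t 0.7 pos [ 0.1521 -0.6062  0.2498] yaw -75.91 tilt 0.01 open 0.998 F [-0.2902  0.2226 -0.3061]
delta cm [-19.79 -26.4   -1.02] turn -88.81
t 0.7 pos [ 0.1521 -0.6062  0.2498] yaw -75.91 tilt 0.01 open 0.998 F [-0.2902  0.2226 -0.3061]
delta cm [-39.17 -53.12  -9.03] turn -88.81
```

Call:
{"api": "send_rows", "payload": {
  "series": [
    {"delta_pos":[-1.5,-2,0],"turn":-4,"jaw":0},
    {"delta_pos":[-3.5,-4.6,0],"turn":-9,"jaw":0},
    {"delta_pos":[-6,-8,0],"turn":-14,"jaw":0},
    {"delta_pos":[-8.5,-11.3,-0.3],"turn":-19,"jaw":0},
    {"delta_pos":[-11,-14.6,-0.5],"turn":-25,"jaw":0},
    {"delta_pos":[-13,-17.4,-0.6],"turn":-30,"jaw":0},
    {"delta_pos":[-15,-20,-0.8],"turn":-35,"jaw":0},
    {"delta_pos":[-16,-21.4,-1],"turn":-39,"jaw":0}
  ],
  "force": 20
}}

```text
clock: 1.37
tool_pos: [0.3237, -0.3953, 0.2603]
eef_rot: [0.95, -0.312, 0.001, -0.001]
contact_force: [0.8, 0.1, 0.4]
opening: 0.997
```

```bash
python3 - <<'E'
from h import *
a=vision.snapshot("side");b=vision.snapshot("top");cv2.imwrite("pics/m1.png",cv2.resize(np.vstack([a,b]),(480,600)));print(r.get_state()["joint_torque"],r.get_state()["q"])
E
python3 go.py 0.572 -0.097 0.34 12.9
```

```text
[ -1.0905 -43.0922  -3.4331 -12.784   -0.0951   0.036    0.1555] [ 1.0446  0.544  -0.3871  1.8846  0.2836  0.7653 -0.1346]
t 1.47 pos [ 0.3235 -0.3967  0.2604] yaw -36.48 tilt 0.12 open 0.999 F [-0.4129 -0.5478  0.3118]
delta cm [  2.18 -38.89  -7.9 ] turn -49.38
```

View pics/m1.png

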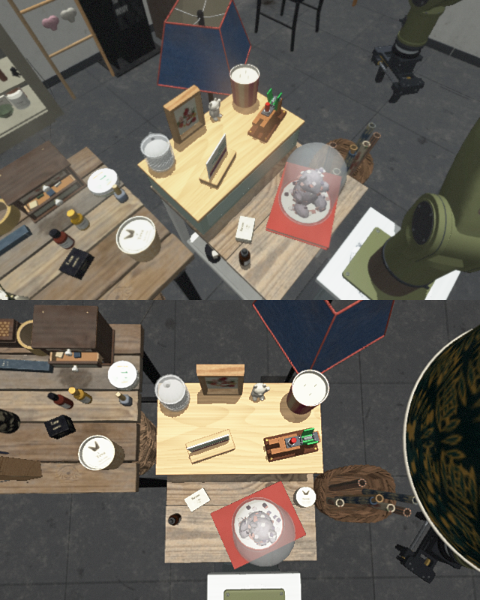

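Call:
{"api": "send_rows", "payload": {
  "series": [
    {"delta_pos":[0.2,-2,-0.8],"turn":-5,"jaw":0},
    {"delta_pos":[0.4,-4.5,-2],"turn":-10,"jaw":0},
    {"delta_pos":[0.5,-7.5,-3.5],"turn":-15,"jaw":0},
    {"delta_pos":[0.7,-11,-5],"turn":-20,"jaw":0},
    {"delta_pos":[0.9,-14.5,-6.5],"turn":-25,"jaw":0},
    {"delta_pos":[1.1,-18,-7.5],"turn":-30,"jaw":0},
    {"delta_pos":[1.2,-20.5,-8],"turn":-35,"jaw":0},
    {"delta_pos":[1.3,-22,-8],"turn":-40,"jaw":0}
  ]
}}

```text
clock: 2.13
tool_pos: [0.4655, -0.2303, 0.3413]
eef_rot: [1.0, 0.029, 0.002, 0.001]
contact_force: [0.2, -0.5, 0.2]
opening: 1.002
```

```bash
python3 - <<'E'
from h import *
a=vision.snapshot("side");b=vision.snapshot("top");cv2.imwrite("pics/m2.png",cv2.resize(np.vstack([a,b]),(480,600)));print(r.get_state()["joint_torque"],r.get_state()["q"])
E
python3 go.py 0.572 -0.097 0.32 12.9
```

```text
[ -1.1151 -40.9204  -5.3121 -16.2435  -0.0469  -0.0137   0.3714] [ 0.77    0.4881 -0.6239  1.7453  0.328   1.0127  0.0811]
t 2.23 pos [ 0.4646 -0.2305  0.34  ] yaw 3.16 tilt 0.1 open 0.999 F [-0.4239 -0.9011 -0.8395]
delta cm [ 11.46 -12.74   2.02] turn -9.74
```

View pics/m2.png

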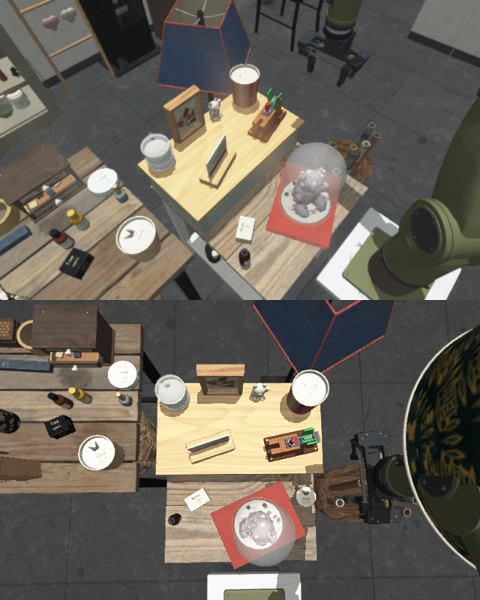

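```bash
python3 - <<'E'
from h import *
b=vision.snapshot("top");crop("top",b,(540,240),160,140,3,"m2c.png")
im=cv2.imread("pics/m2c.png"); cv2.imwrite("pics/m2c.png",cv2.resize(im,(450,600)))
E
```

```text
(no output)
```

View pics/m2c.png

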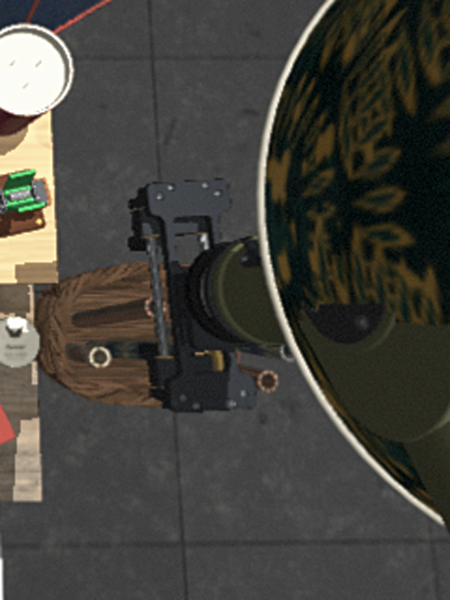

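```bash
python3 - <<'E'
from h import *
s=r.get_state();print(s["clock"],s["joint_torque"],s["qd"],s["q"])
a=vision.snapshot("side");cv2.imwrite("pics/m2s.png",a[:, 300:])
s=r.get_state();print(s["clock"],s["joint_torque"],s["qd"])
E
python3 go.py 0.572 -0.097 0.32 12.9
```

```text
2.2833 [ -1.7515 -41.3317  -5.7478 -16.2249  -0.1891  -0.0813   0.13  ] [ 0.0281 -0.0027  0.0445  0.0194  0.0027  0.0019 -0.0108] [ 0.7717  0.488  -0.6209  1.7465  0.3282  1.0129  0.0799]
2.3333 [ -1.3547 -41.2452  -5.434  -16.1328  -0.152   -0.0471   0.0314] [ 0.0142 -0.0017  0.0159  0.012   0.0004 -0.0013  0.0016]
t 2.33 pos [ 0.462  -0.2333  0.3392] yaw 2.75 tilt 0.12 open 0.998 F [-0.8076 -0.5828 -0.1382]
delta cm [ 11.64 -13.09   1.88] turn -10.15
```

View pics/m2s.png

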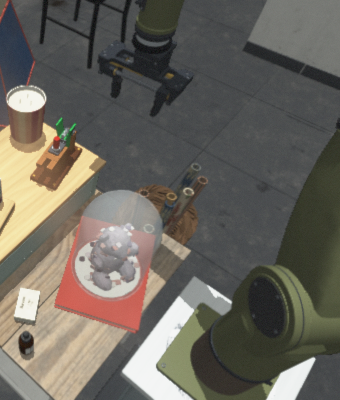

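```bash
python3 - <<'E'
from h import *
for i in range(5):
    vision.snapshot("top")
    s=r.get_state();print(round(s["clock"],2),s["joint_torque"],s["qd"],s["tool_pos"],s["q"],s["contact_force"])
E
```

```text
2.38 [ -0.8668 -41.0825  -5.0824 -16.0343  -0.1047  -0.0114   0.0016] [ 0.0042 -0.0025 -0.0013  0.0053 -0.0019  0.0006  0.0052] [ 0.4617 -0.2336  0.3391] [ 0.7732  0.4877 -0.6191  1.7477  0.3283  1.0129  0.0798] [ 0.5345 -0.1169 -0.4182]
2.43 [ -0.4812 -40.9505  -4.8258 -15.9638  -0.0739   0.0105  -0.0057] [-0.0002 -0.0048 -0.0073  0.0005 -0.0009 -0.0025  0.0042] [ 0.4617 -0.2335  0.3391] [ 0.7733  0.4876 -0.6193  1.7479  0.3281  1.0128  0.08  ] [-0.5714 -0.3293  0.2552]
2.48 [ -0.2142 -40.8672  -4.6658 -15.9204  -0.057    0.0219  -0.0065] [-0.0068 -0.0022 -0.0137 -0.001  -0.0022 -0.0019  0.0037] [ 0.4618 -0.2332  0.3392] [ 0.7732  0.4875 -0.6199  1.7479  0.3281  1.0128  0.0802] [-0.6386  0.0607 -0.2718]
2.53 [ -0.0418 -40.821   -4.5756 -15.8968  -0.0485   0.027   -0.0056] [-0.0067 -0.0027 -0.0112 -0.0005 -0.0009 -0.001   0.0014] [ 0.4621 -0.2328  0.3393] [ 0.7728  0.4874 -0.6205  1.7478  0.328   1.0128  0.0803] [ 0.639  -0.2189 -0.1158]
2.58 [  0.0609 -40.8013  -4.5316 -15.8861  -0.0447   0.029   -0.0046] [-0.0069  0.0001 -0.0106 -0.0029 -0.0004 -0.0011  0.0004] [ 0.4623 -0.2323  0.3395] [ 0.7725  0.4873 -0.6211  1.7477  0.328   1.0127  0.0804] [ 0.4295 -0.2395 -0.7895]
```

Call:
{"api": "send_rows", "payload": {
  "series": [
    {"delta_pos":[1,-1,0],"turn":-2,"jaw":0},
    {"delta_pos":[2.5,-2.8,0],"turn":-4,"jaw":0},
    {"delta_pos":[4.2,-4.8,0],"turn":-6,"jaw":0},
    {"delta_pos":[6,-6.8,0.2],"turn":-8,"jaw":0},
    {"delta_pos":[8,-9,0.5],"turn":-10,"jaw":0},
    {"delta_pos":[10,-11.2,1],"turn":-10,"jaw":0},
    {"delta_pos":[11,-12.4,1.5],"turn":-10,"jaw":0},
    {"delta_pos":[11.6,-13.1,1.9],"turn":-10,"jaw":0}
  ]
}}

```text
clock: 3.25
tool_pos: [0.5736, -0.09, 0.3204]
eef_rot: [0.993, 0.116, 0.001, -0.001]
contact_force: [-0.4, 0.7, 0.1]
opening: 0.998
```

```bash
python3 - <<'E'
from h import *
a=vision.snapshot("side");b=vision.snapshot("top");cv2.imwrite("pics/m3.png",cv2.resize(np.vstack([a,b]),(480,600)))
for i in range(6):
    vision.snapshot("top")
s=r.get_state();print(round(s["clock"],2),s["joint_torque"],s["qd"],s["tool_pos"])
E
python3 go.py 0.572 -0.097 0.235 12.9
```

```text
3.65 [ -0.1678 -46.9434  -5.8686 -16.0165  -0.0582   0.0103   0.003 ] [-0.0041  0.001  -0.0041 -0.0029 -0.0034 -0.0012 -0.0019] [ 0.5716 -0.0953  0.321 ]
t 3.65 pos [ 0.5716 -0.0953  0.321 ] yaw 12.96 tilt 0.06 open 0.999 F [-0.3639 -0.6679  0.3895]
delta cm [-0.    0.16  8.6 ] turn 0.06
```

View pics/m3.png

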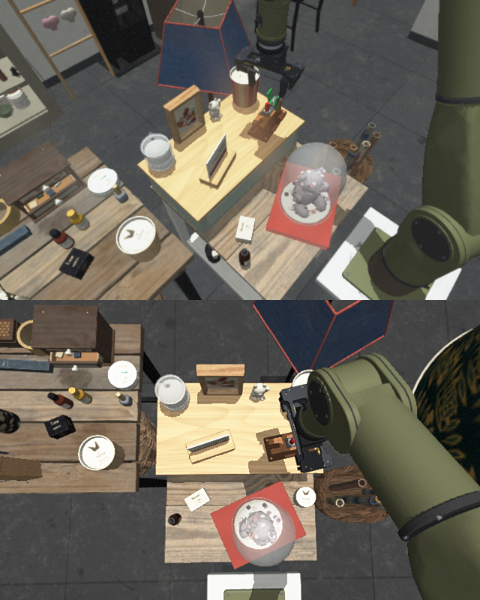

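Call:
{"api": "send_rows", "payload": {
  "series": [
    {"delta_pos":[0,0.1,1.2],"turn":0,"jaw":0},
    {"delta_pos":[0,0.1,2.6],"turn":0,"jaw":0},
    {"delta_pos":[0,0.1,3.8],"turn":0,"jaw":0},
    {"delta_pos":[0,0.1,4.6],"turn":0,"jaw":0},
    {"delta_pos":[0,0.1,5.0],"turn":0,"jaw":0},
    {"delta_pos":[0,0.1,5.1],"turn":0,"jaw":0}
  ]
}}

```text
clock: 4.15
tool_pos: [0.5719, -0.0953, 0.2693]
eef_rot: [0.994, 0.114, -0.0, 0.0]
contact_force: [0.2, -0.2, -0.4]
opening: 1.001
```

```bash
python3 - <<'E'
from h import *
for i in range(4): a=vision.snapshot("side")
b=vision.snapshot("top")
crop("side",a,(355,135),50,60,6,"m4s.png");crop("top",b,(390,190),50,60,6,"m4t.png")
s=r.get_state(); t=s["tool_pos"]; print(proj("side",t),proj("top",t))
E
python3 go.py 0.572 -0.097 0.235 12.9
```

```text
[[355.911 132.855]] [[392.6424 184.426 ]]
t 4.4 pos [ 0.5727 -0.0948  0.2704] yaw 13.08 tilt 0.08 open 0.999 F [ 0.1441  0.1304 -0.0313]
delta cm [-0.12  0.2   3.54] turn 0.18
```

View pics/m4s.png

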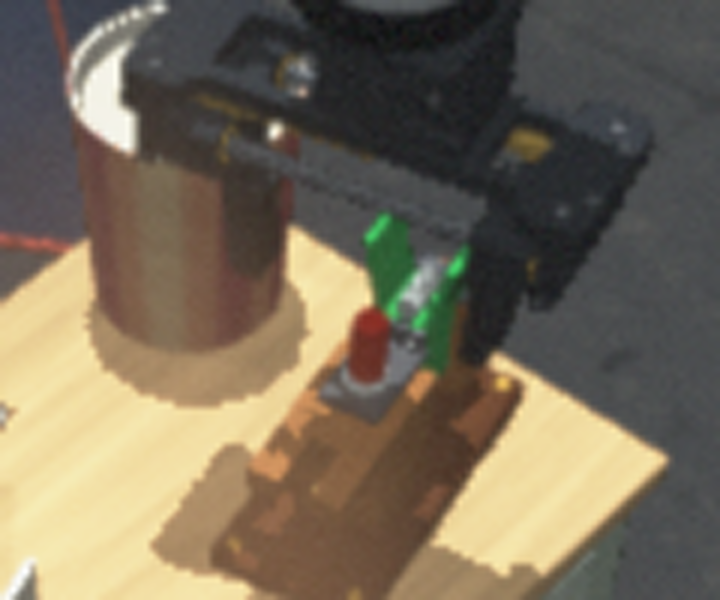

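View pics/m4t.png

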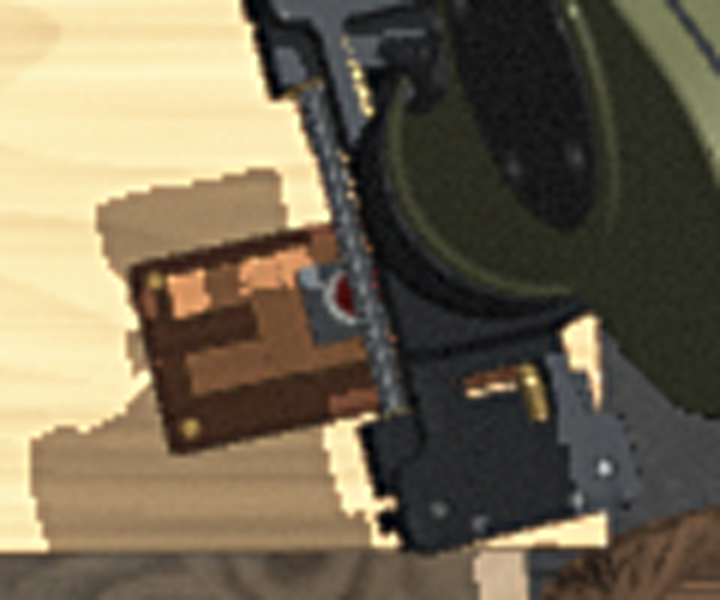

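Call:
{"api": "send_rows", "payload": {
  "series": [
    {"delta_pos":[-0.1,0.2,0.8],"turn":0,"jaw":0},
    {"delta_pos":[-0.1,0.2,1.8],"turn":0,"jaw":0},
    {"delta_pos":[-0.1,0.2,2.8],"turn":0,"jaw":0},
    {"delta_pos":[-0.1,0.2,3.4],"turn":0,"jaw":0},
    {"delta_pos":[-0.1,0.2,3.5],"turn":0,"jaw":0.2},
    {"delta_pos":[-0.1,0.2,3.5],"turn":0,"jaw":0.4},
    {"delta_pos":[-0.1,0.2,3.5],"turn":0,"jaw":0.5},
    {"delta_pos":[-0.1,0.2,3.5],"turn":0,"jaw":0.5}
  ],
  "force": 15
}}

```text
clock: 5.07
tool_pos: [0.5721, -0.0969, 0.2351]
eef_rot: [0.993, 0.114, 0.0, 0.0]
contact_force: [0.3, 0.4, -0.2]
opening: 0.717
```

```bash
python3 - <<'E'
from h import *
for i in range(3): a=vision.snapshot("side")
crop("side",a,(355,135),50,60,6,"m5s.png")
s=r.get_state(); t=s["tool_pos"]; print(proj("side",t),proj("top",t))
E
python3 go.py 0.572 -0.097 0.235 12.9
```

```text
[[355.8531 143.0787]] [[390.0209 187.5645]]
t 5.22 pos [ 0.572  -0.0969  0.2351] yaw 13.09 tilt 0.05 open 0.583 F [-0.1972 -0.1636  0.2502]
delta cm [-0.    0.01  0.01] turn 0.19
```

View pics/m5s.png

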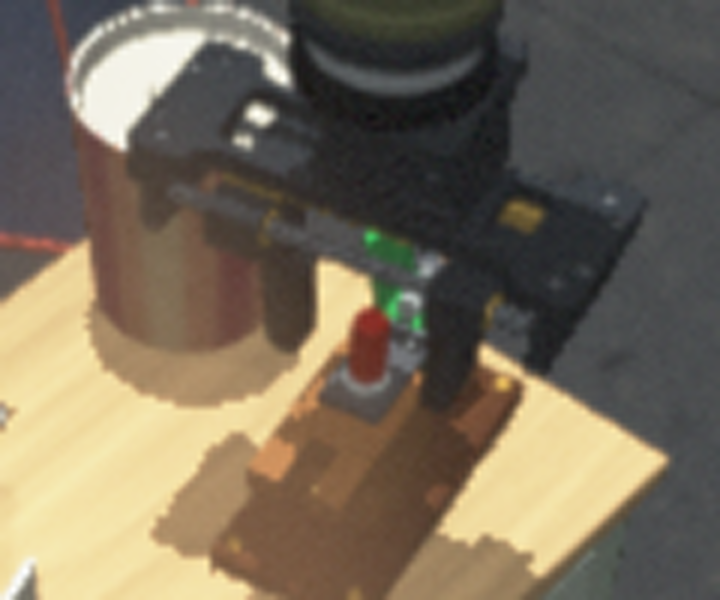

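Call:
{"api": "send_rows", "payload": {
  "series": [
    {"delta_pos":[0,0,0],"turn":0,"jaw":1},
    {"delta_pos":[0,0,0],"turn":0,"jaw":1},
    {"delta_pos":[0,0,0],"turn":0,"jaw":1},
    {"delta_pos":[0,0,0],"turn":0,"jaw":1},
    {"delta_pos":[0,0,0],"turn":0,"jaw":1},
    {"delta_pos":[0,0,0],"turn":0,"jaw":1},
    {"delta_pos":[0,0,0],"turn":0,"jaw":1},
    {"delta_pos":[0,0,0],"turn":0,"jaw":1}
  ],
  "force": 15
}}

```text
clock: 5.88
tool_pos: [0.5718, -0.097, 0.2347]
eef_rot: [0.993, 0.114, 0.0, 0.0]
contact_force: [0.0, 0.7, 0.4]
opening: 0.175
```

```bash
python3 - <<'E'
from h import *
a=vision.snapshot("side")
crop("side",a,(355,135),50,60,6,"m6s.png")
E
python3 go.py 0.572 -0.097 0.295 12.9
```

```text
t 5.93 pos [ 0.5718 -0.097   0.2347] yaw 13.08 tilt 0.01 open 0.175 F [ 0.027   0.4229 -0.0217]
delta cm [ 0.02  0.01 -6.03] turn 0.18
```

View pics/m6s.png

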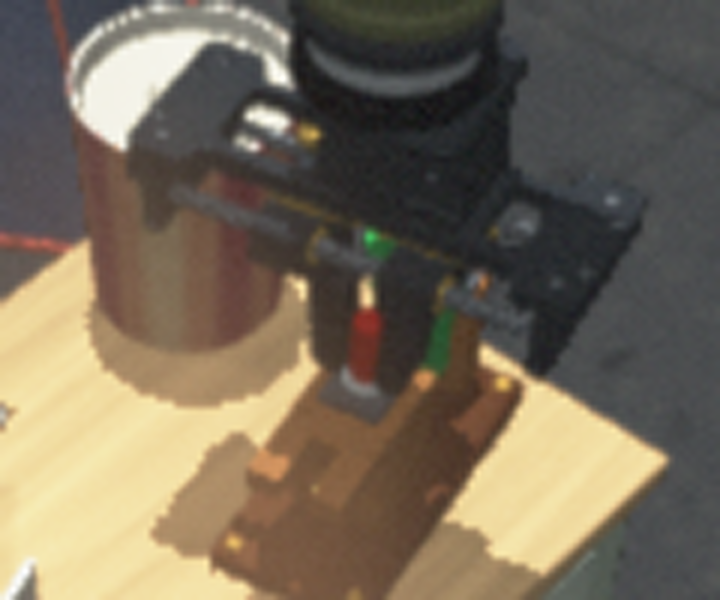

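Call:
{"api": "send_rows", "payload": {
  "series": [
    {"delta_pos":[0,0,-0.4],"turn":0,"jaw":1},
    {"delta_pos":[0,0,-1.2],"turn":0,"jaw":1},
    {"delta_pos":[0,0,-2.2],"turn":0,"jaw":1},
    {"delta_pos":[0,0,-3.4],"turn":0,"jaw":1},
    {"delta_pos":[0,0,-4.6],"turn":0,"jaw":1},
    {"delta_pos":[0,0,-5.6],"turn":0,"jaw":1},
    {"delta_pos":[0,0,-6],"turn":0,"jaw":1},
    {"delta_pos":[0,0,-6],"turn":0,"jaw":1}
  ],
  "force": 20
}}

```text
clock: 6.6
tool_pos: [0.5725, -0.0968, 0.2963]
eef_rot: [0.993, 0.114, 0.001, 0.0]
contact_force: [0.2, -0.3, -0.0]
opening: 0.173
```

```bash
python3 - <<'E'
from h import *
for i in range(3): a=vision.snapshot("side")
b=vision.snapshot("top")
crop("side",a,(355,135),50,60,6,"m7s.png");crop("top",b,(390,190),50,60,6,"m7t.png")
from fit import dock_w
p=np.load("dock.npy"); print(dock_w(p,(57,0,70)), dock_w(p,(57,0,70))-dock_w(p,(13,0,70)))
E
python3 go.py 0.572 -0.097 0.295 12.9
```

```text
[[ 0.5629 -0.0544  0.21  ]] [[-0.0098  0.0429  0.    ]]
t 6.8 pos [ 0.5713 -0.0971  0.2941] yaw 13.09 tilt 0.08 open 0.173 F [ 0.3771 -0.3712 -0.5014]
delta cm [ 0.07  0.01 -0.09] turn 0.19
```

View pics/m7s.png

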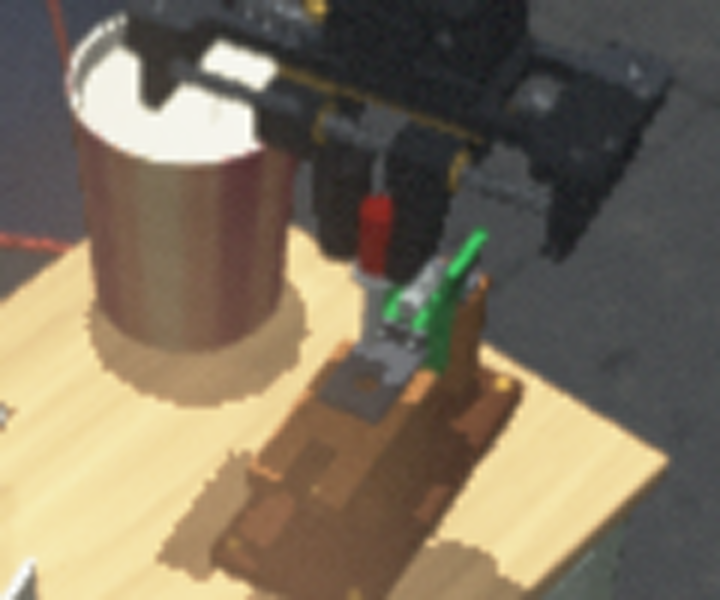

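View pics/m7t.png

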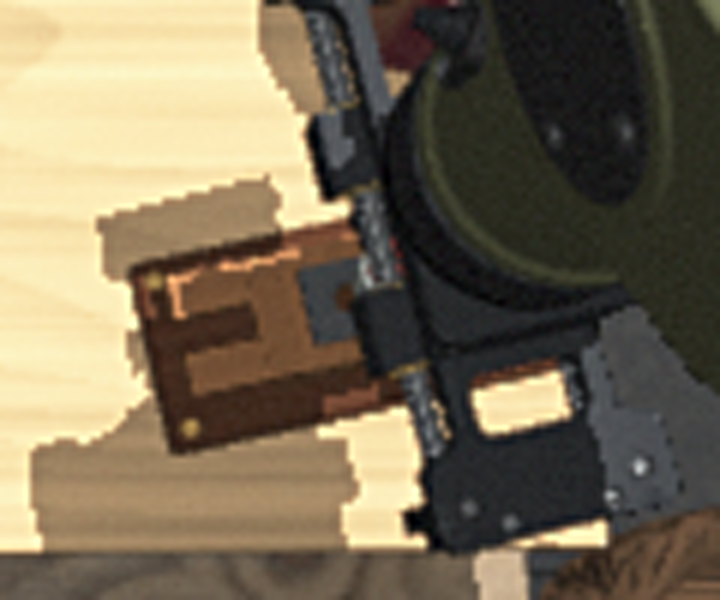

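Call:
{"api": "send_rows", "payload": {
  "series": [
    {"delta_pos":[0.05,-0.4,0],"turn":0,"jaw":1},
    {"delta_pos":[0.05,-1.2,0],"turn":0,"jaw":1},
    {"delta_pos":[0.05,-2.2,0],"turn":0,"jaw":1},
    {"delta_pos":[0.05,-3.2,0],"turn":0,"jaw":1},
    {"delta_pos":[0.05,-4,0],"turn":0,"jaw":1},
    {"delta_pos":[0.05,-4.4,0],"turn":0,"jaw":1}
  ]
}}

```text
clock: 7.3
tool_pos: [0.5619, -0.0515, 0.2949]
eef_rot: [0.993, 0.115, 0.0, -0.0]
contact_force: [-0.2, 0.3, -0.0]
opening: 0.177
```

```bash
python3 - <<'E'
from h import *
for i in range(6): a=vision.snapshot("side")
b=vision.snapshot("top")
print(crop("side",a,(355,140),50,60,6,"m8s.png"),crop("top",b,(380,190),50,60,6,"m8t.png"))
E
python3 go.py 0.5629 -0.0544 0.295 12.9
```

```text
(295, 90) (320, 140)
t 7.65 pos [ 0.5624 -0.0547  0.2946] yaw 13.02 tilt 0.03 open 0.174 F [-0.4284 -0.8619 -0.1373]
delta cm [ 0.06 -0.02 -0.04] turn 0.12
```

View pics/m8s.png

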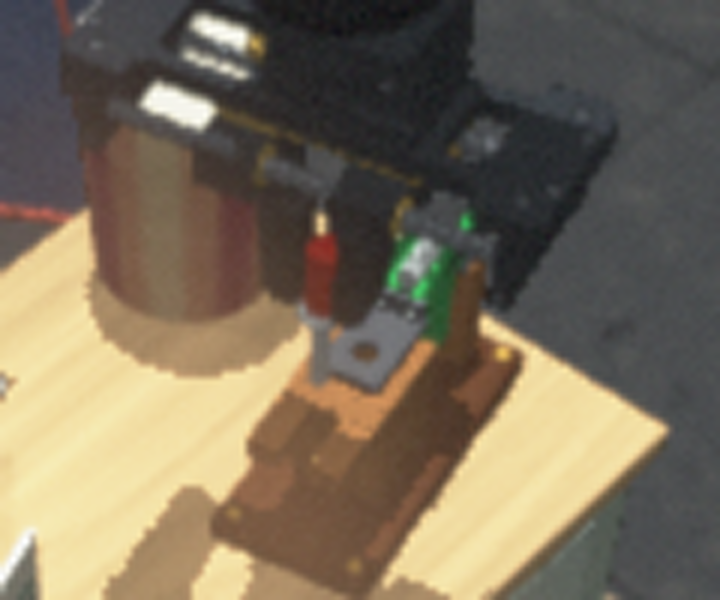

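View pics/m8t.png

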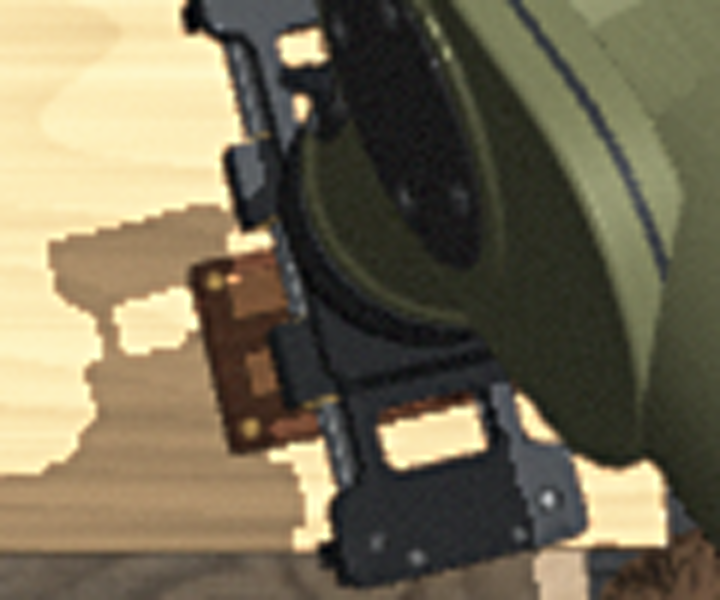

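```bash
python3 - <<'E'
from h import *
t=r.get_state()["tool_pos"]
f=lambda q:((q+.5)*6-.5)-np.array([295,90])*6
for z in (.311,.279,.275,.235): print(z,f(proj("side",[t[0],t[1],z])[0]))
c=lambda u,v:((np.array([u,v])+.5)/6-.5)+[295,90]
print("tip at",atz("side",c(319,384),.235),"head top",atz("side",c(322,240),.311))
E
```

```text
0.311 [326.2674 250.4219]
0.279 [322.5221 311.5312]
0.275 [322.0689 318.9296]
0.235 [317.7083 390.1678]
tip at [ 0.5642 -0.0575  0.235 ] head top [ 0.5671 -0.0578  0.311 ]
```

Call:
{"api": "send_rows", "payload": {
  "series": [
    {"delta_pos":[0,-0.1,0.5],"turn":0,"jaw":1},
    {"delta_pos":[0,-0.2,1.1],"turn":0,"jaw":1},
    {"delta_pos":[0,-0.2,1.6],"turn":0,"jaw":1},
    {"delta_pos":[0,-0.2,1.9],"turn":0,"jaw":1},
    {"delta_pos":[0,-0.2,1.9],"turn":0,"jaw":1}
  ]
}}

```text
clock: 8.07
tool_pos: [0.5612, -0.0522, 0.2746]
eef_rot: [0.993, 0.114, -0.001, -0.0]
contact_force: [-0.3, -0.9, -0.3]
opening: 0.174
```

```bash
python3 - <<'E'
from h import *
for i in range(4): a=vision.snapshot("side")
print(crop("side",a,(348,150),35,40,9,"m9s.png"))
t=r.get_state()["tool_pos"]
f=lambda q:((q+.5)*9-.5)-np.array([308,115])*9
for z in (.292,.26,.256,.216): print(z,f(proj("side",[t[0],t[1],z])[0]))
from fit import dock_w
p=np.load("dock.npy")
print(f(proj("side",dock_w(p,np.array([(75,-22,70),(75,-6.5,70),(47,-6.5,70),(47,6.5,70),(75,6.5,70),(75,22,70)])))))
E
python3 go.py 0.5629 -0.0544 0.295 12.9
```

```text
(308, 115)
0.292 [363.4146 212.4281]
0.26 [358.1398 301.0076]
0.256 [357.5013 311.7372]
0.216 [351.3532 415.113 ]
[[250.6986 437.2294]
 [301.2653 458.453 ]
 [350.0016 390.6094]
 [392.3904 408.0514]
 [344.0446 476.4046]
 [395.4973 497.9917]]
t 8.27 pos [ 0.562  -0.052   0.2759] yaw 13.09 tilt 0.02 open 0.171 F [ 0.1659  0.1754 -0.1453]
delta cm [ 0.03  0.26 -1.91] turn 0.19
```

View pics/m9s.png

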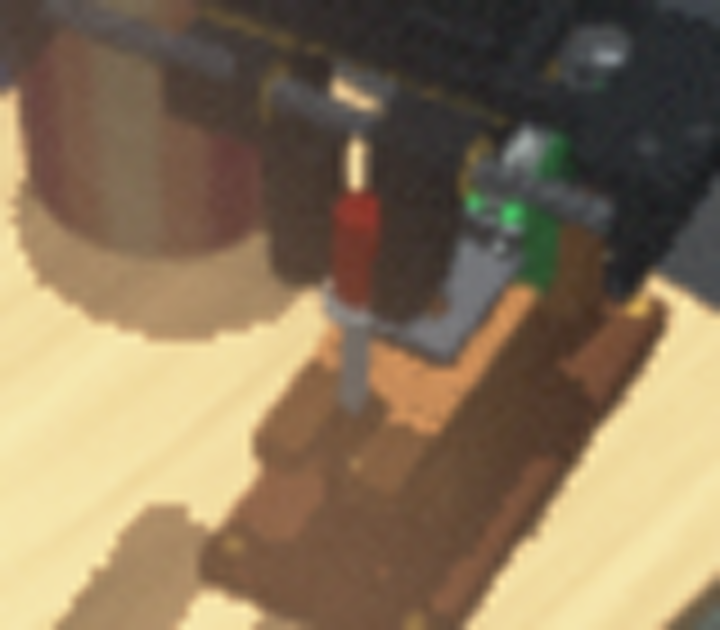

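Call:
{"api": "send_rows", "payload": {
  "series": [
    {"delta_pos":[0,0,0.3],"turn":0,"jaw":1},
    {"delta_pos":[0,0,0.7],"turn":0,"jaw":1},
    {"delta_pos":[0,0,1.1],"turn":0,"jaw":1},
    {"delta_pos":[0,0,1.5],"turn":0,"jaw":1},
    {"delta_pos":[0,0,1.5],"turn":0,"jaw":1},
    {"delta_pos":[0,0,1.5],"turn":0,"jaw":1}
  ]
}}

```text
clock: 8.77
tool_pos: [0.5616, -0.0521, 0.2603]
eef_rot: [0.993, 0.114, -0.0, -0.0]
contact_force: [1.0, 0.2, -0.1]
opening: 0.17
```

```bash
python3 - <<'E'
from h import *
for i in range(2): a=vision.snapshot("side")
print(crop("side",a,(348,150),35,40,9,"m10s.png"))
E
python3 go.py 0.562 -0.052 0.2302 12.9
```

```text
(308, 115)
t 8.87 pos [ 0.5619 -0.052   0.2608] yaw 13.09 tilt 0.01 open 0.173 F [ 0.5927 -0.3855 -0.0646]
delta cm [0.01 0.   3.06] turn 0.19
```

View pics/m10s.png

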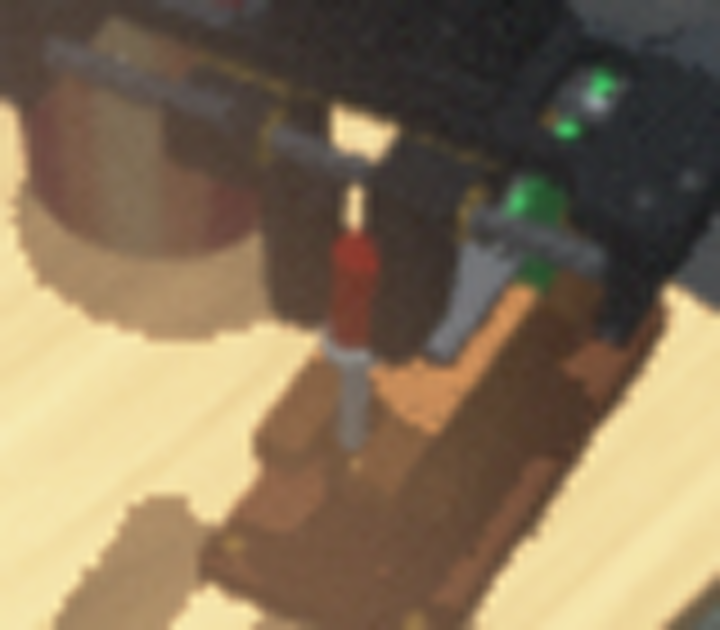

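Call:
{"api": "send_rows", "payload": {
  "series": [
    {"delta_pos":[0,0,0.4],"turn":0,"jaw":1},
    {"delta_pos":[0,0,0.9],"turn":0,"jaw":1},
    {"delta_pos":[0,0,1.5],"turn":0,"jaw":1},
    {"delta_pos":[0,0,2.1],"turn":0,"jaw":1},
    {"delta_pos":[0,0,2.6],"turn":0,"jaw":1},
    {"delta_pos":[0,0,2.9],"turn":0,"jaw":1},
    {"delta_pos":[0,0,2.9],"turn":0,"jaw":1},
    {"delta_pos":[0,0,2.9],"turn":0,"jaw":1}
  ]
}}

```text
clock: 9.53
tool_pos: [0.5618, -0.052, 0.2315]
eef_rot: [0.993, 0.114, -0.0, -0.0]
contact_force: [-0.4, -0.8, -0.7]
opening: 0.173
```

```bash
python3 - <<'E'
from h import *
for i in range(2): a=vision.snapshot("side")
print(crop("side",a,(348,150),35,40,9,"m11s.png"))
E
python3 go.py 0.562 -0.052 0.2302 12.9
```

```text
(308, 115)
t 9.63 pos [ 0.562  -0.052   0.2319] yaw 13.08 tilt 0.03 open 0.171 F [-0.2496  0.7877 -0.4273]
delta cm [-0.    0.    0.17] turn 0.18
```

View pics/m11s.png

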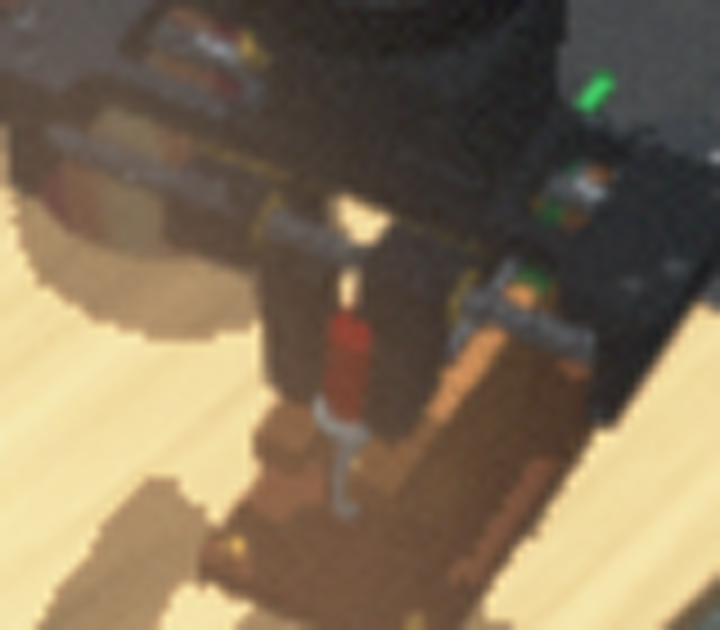

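Call:
{"api": "send_rows", "payload": {
  "series": [
    {"delta_pos":[0,0,0.1],"turn":0,"jaw":1},
    {"delta_pos":[0,0,0.2],"turn":0,"jaw":1},
    {"delta_pos":[0,0,0.2],"turn":0,"jaw":1},
    {"delta_pos":[0,0,0.2],"turn":0,"jaw":1}
  ]
}}

```text
clock: 9.97
tool_pos: [0.5619, -0.0521, 0.2298]
eef_rot: [0.993, 0.114, 0.0, 0.0]
contact_force: [0.3, -0.1, -0.9]
opening: 0.177
```

```bash
python3 go.py 0.562 -0.052 0.2302 12.9
```

```text
t 9.97 pos [ 0.5619 -0.0521  0.2298] yaw 13.08 tilt 0.01 open 0.177 F [ 0.2738 -0.0516 -0.9189]
delta cm [ 0.02 -0.   -0.04] turn 0.18
```

Call:
{"api": "send_rows", "payload": {
  "series": [
    {"delta_pos":[0,0,0.1],"turn":0,"jaw":1},
    {"delta_pos":[0,0,0.2],"turn":0,"jaw":1},
    {"delta_pos":[0,0,0.2],"turn":0,"jaw":1},
    {"delta_pos":[0,0,0.2],"turn":0,"jaw":1}
  ]
}}

```text
clock: 10.3
tool_pos: [0.562, -0.0521, 0.2295]
eef_rot: [0.993, 0.114, 0.001, 0.001]
contact_force: [-4.3, -0.7, 12.8]
opening: 0.173
```

```bash
python3 go.py 0.562 -0.052 0.2302 12.9
```

```text
t 10.3 pos [ 0.562  -0.0521  0.2295] yaw 13.07 tilt 0.09 open 0.173 F [-4.3318 -0.7311 12.7695]
delta cm [ 0.   -0.   -0.07] turn 0.17
```

Call:
{"api": "send_rows", "payload": {
  "series": [
    {"delta_pos":[0,0,-0.15],"turn":0,"jaw":1},
    {"delta_pos":[0,0,-0.15],"turn":0,"jaw":1},
    {"delta_pos":[0,0,-0.15],"turn":0,"jaw":0.6},
    {"delta_pos":[0,0,-0.15],"turn":0,"jaw":0.4},
    {"delta_pos":[0,0,-0.15],"turn":0,"jaw":0.4},
    {"delta_pos":[0,0,-0.15],"turn":0,"jaw":0.4},
    {"delta_pos":[0,0,-0.15],"turn":0,"jaw":0.4},
    {"delta_pos":[0,0,-0.15],"turn":0,"jaw":0.4}
  ]
}}

```text
clock: 10.97
tool_pos: [0.5618, -0.0521, 0.2291]
eef_rot: [0.993, 0.114, -0.0, -0.0]
contact_force: [0.1, -0.3, -0.1]
opening: 0.595
```

```bash
python3 - <<'E'
from h import *
for i in range(2): a=vision.snapshot("side")
print(crop("side",a,(348,150),35,40,9,"m12s.png"))
E
python3 go.py 0.562 -0.052 0.315 12.9
```

```text
(308, 115)
t 11.07 pos [ 0.5618 -0.052   0.2291] yaw 13.09 tilt 0.01 open 0.598 F [ 1.0984 -0.4545 -0.3353]
delta cm [ 0.02  0.   -8.59] turn 0.19
```

View pics/m12s.png

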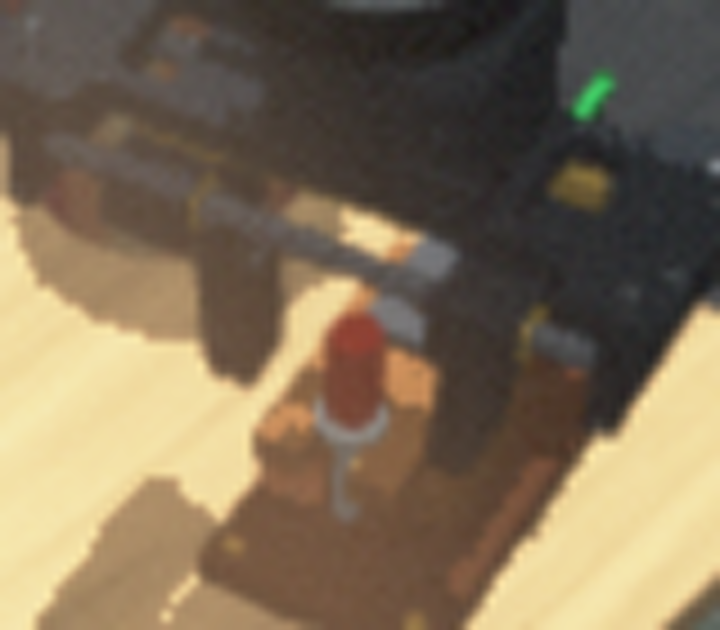

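Call:
{"api": "send_rows", "payload": {
  "series": [
    {"delta_pos":[0,0,-0.6],"turn":0,"jaw":0.4},
    {"delta_pos":[0,0,-2],"turn":0,"jaw":0.4},
    {"delta_pos":[0,0,-4],"turn":0,"jaw":0.3},
    {"delta_pos":[0,0,-6.2],"turn":0,"jaw":0.2},
    {"delta_pos":[0,1,-8],"turn":0,"jaw":0.2},
    {"delta_pos":[0,3.5,-9],"turn":0,"jaw":0.2},
    {"delta_pos":[0,6.5,-9],"turn":0,"jaw":0.2},
    {"delta_pos":[0,9,-9],"turn":0,"jaw":0.2}
  ]
}}

```text
clock: 11.73
tool_pos: [0.5829, -0.1414, 0.3209]
eef_rot: [0.993, 0.114, 0.001, 0.001]
contact_force: [0.5, -0.9, -0.1]
opening: 0.797
```

```bash
python3 - <<'E'
from h import *
for i in range(6): a=vision.snapshot("side")
b=vision.snapshot("top")
print(crop("side",a,(355,140),50,60,6,"m13s.png"),crop("top",b,(390,190),50,60,6,"m13t.png"))
E
python3 go.py 0.5829 -0.1421 0.245 12.9
```

```text
(295, 90) (330, 140)
t 12.08 pos [ 0.5821 -0.138   0.3195] yaw 13.23 tilt 0.05 open 0.803 F [0.1357 0.5115 0.1827]
delta cm [-0.02  0.43  7.45] turn 0.33
```

View pics/m13s.png

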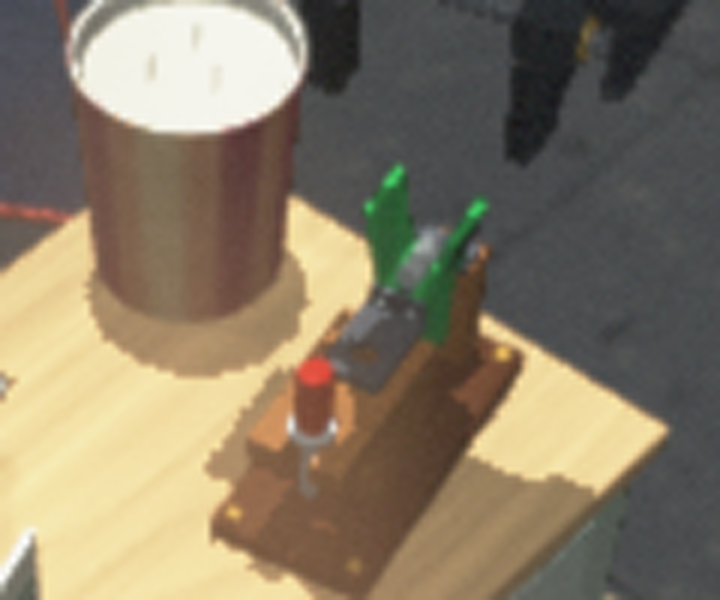

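View pics/m13t.png

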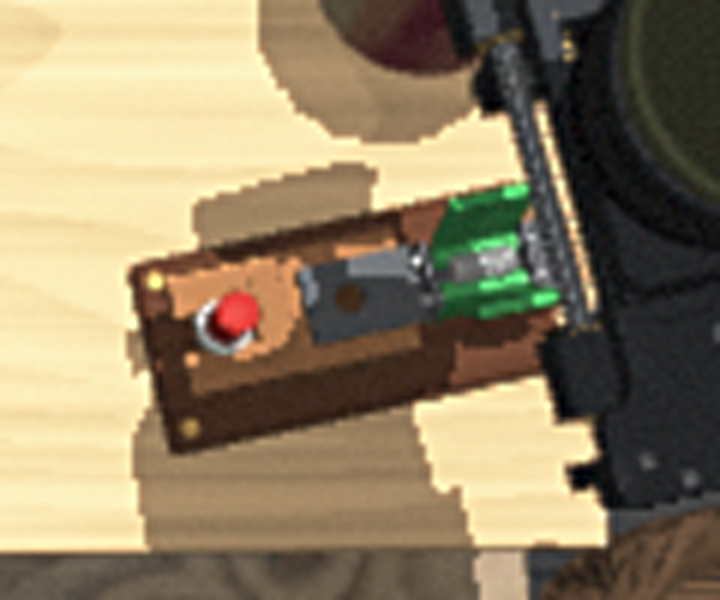

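```bash
python3 - <<'E'
from h import *
from fit import dock_w
p=np.load("dock.npy")
c=lambda u,v,o:((np.array([u,v])+.5)/6-.5)+o
S=np.array([295,90]);T=np.array([330,140])
print("hole side",atz("side",c(365,352,S),.215),"top",atz("top",c(350,296,T),.215),"model",dock_w(p,(13,0,75)))
# lever top corners : near-pin ends
cc,ss=np.cos(p[2]),np.sin(p[2])
def dk(X): d=X[:2]-p[:2]; return np.array([d@[cc,ss],d@[-ss,cc]])*1000
for n,uv,o in (("side",(366,205),S),("side",(402,166),S),("side",(445,243),S),("side",(488,203),S),("top",(455,197),T),("top",(528,187),T),("top",(490,310),T),("top",(560,298),T)):
    X=atz(n,c(*uv,o),.26); print(n,uv,dk(X))
print("hole dk",dk(atz("side",c(365,352,S),.215)),dk(atz("top",c(350,296,T),.215)), "pin", dk(atz("side",c(316,370,S),.246)),dk(atz("top",c(237,312,T),.246)))
E
```

```text
hole side [ 0.5732 -0.0985  0.215 ] top [ 0.5723 -0.0966  0.215 ] model [[ 0.5727 -0.0973  0.215 ]]
side (366, 205) [-21.7811 -19.8884]
side (402, 166) [-49.4433 -17.43  ]
side (445, 243) [-17.7084  17.7934]
side (488, 203) [-46.8467  22.918 ]
top (455, 197) [-18.7065 -19.691 ]
top (528, 187) [-43.7192 -17.389 ]
top (490, 310) [-20.2887  20.2373]
top (560, 298) [-44.3533  21.6871]
hole dk [11.747  -0.2272] [13.7198  0.2347] pin [56.8792 -0.7389] [60.1534 -0.0195]
```

Call:
{"api": "send_rows", "payload": {
  "series": [
    {"delta_pos":[0,0.4,0.8],"turn":0.3,"jaw":0.2},
    {"delta_pos":[0,0.4,2.2],"turn":0.3,"jaw":0.2},
    {"delta_pos":[0,0.4,4],"turn":0.3,"jaw":0.2},
    {"delta_pos":[0,0.4,5.8],"turn":0.3,"jaw":0.2},
    {"delta_pos":[0,0.4,7.2],"turn":0.3,"jaw":0.2},
    {"delta_pos":[0,0.4,8],"turn":0.3,"jaw":0.2},
    {"delta_pos":[0,0.4,8.3],"turn":0.3,"jaw":0.2},
    {"delta_pos":[0,0.4,8.3],"turn":0.3,"jaw":0.2}
  ]
}}

```text
clock: 12.75
tool_pos: [0.5829, -0.1433, 0.2356]
eef_rot: [0.994, 0.112, -0.001, -0.0]
contact_force: [-0.0, 0.1, 0.2]
opening: 0.8
```

```bash
python3 - <<'E'
from h import *
for i in range(4): a=vision.snapshot("side")
print(crop("side",a,(355,140),50,60,6,"m14s.png"))
E
python3 go.py 0.5829 -0.1421 0.236 12.9
```

```text
(295, 90)
t 12.95 pos [ 0.5837 -0.1435  0.2372] yaw 12.78 tilt 0.11 open 0.799 F [-0.0752 -0.5985  0.4563]
delta cm [-0.05 -0.16  0.12] turn -0.12
```

View pics/m14s.png

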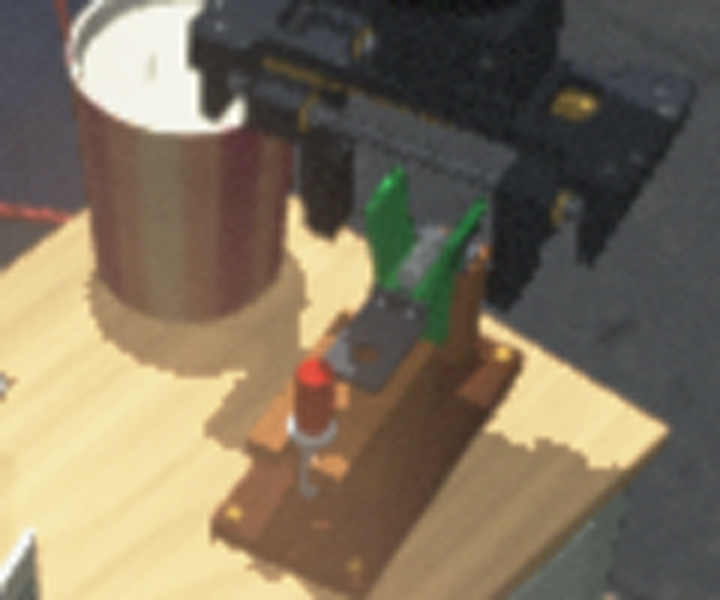

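```bash
python3 - <<'E'
from h import *
from fit import dock_w
p=np.load("dock.npy")
s=r.get_state();t=s["tool_pos"]
f=lambda q:((q+.5)*6-.5)-np.array([295,90])*6
M=np.array([[.975,.222],[.222,-.975]])
for dx in (-.035,0,.035):
  for dy in (-.009,.009):
    w=t[:2]+M[0]*dx+M[1]*dy; print(dx,dy,f(proj("side",[w[0],w[1],t[2]-.011])[0]))
print("clip model lever tops",f(proj("side",dock_w(p,np.array([(-18,-21,120),(-48,-21,120),(-18,21,120),(-48,21,120)])))))
E
```

```text
-0.035 -0.009 [482.9361 305.3578]
-0.035 0.009 [501.7596 278.0741]
0 -0.009 [406.894  275.8266]
0 0.009 [426.1627 249.072 ]
0.035 -0.009 [332.412  246.8771]
0.035 0.009 [352.1054 220.6352]
clip model lever tops [[359.3091 209.758 ]
 [392.6682 165.2184]
 [452.5219 245.295 ]
 [484.9574 199.6751]]
```

Call:
{"api": "send_rows", "payload": {
  "series": [
    {"delta_pos":[0,-0.1,0.1],"turn":0,"jaw":0.3},
    {"delta_pos":[0,-0.1,0.1],"turn":0,"jaw":0.5},
    {"delta_pos":[0,-0.1,0.1],"turn":0,"jaw":1},
    {"delta_pos":[0,-0.1,0.1],"turn":0,"jaw":1},
    {"delta_pos":[0,-0.1,0.1],"turn":0,"jaw":1},
    {"delta_pos":[0,-0.1,0.1],"turn":0,"jaw":1},
    {"delta_pos":[0,-0.1,0.1],"turn":0,"jaw":1},
    {"delta_pos":[0,-0.1,0.1],"turn":0,"jaw":1}
  ],
  "force": 23
}}

```text
clock: 13.62
tool_pos: [0.582, -0.143, 0.2367]
eef_rot: [0.994, 0.111, -0.001, 0.001]
contact_force: [-5.6, -0.8, 12.7]
opening: 0.289
```

```bash
python3 - <<'E'
from h import *
for i in range(4): a=vision.snapshot("side")
print(crop("side",a,(355,140),50,60,6,"m15s.png"))
E
python3 go.py 0.5829 -0.1421 0.32 12.9
```

```text
(295, 90)
t 13.82 pos [ 0.582  -0.143   0.2367] yaw 12.73 tilt 0.1 open 0.295 F [-4.8176 -0.742  12.0375]
delta cm [ 0.09 -0.06 -8.33] turn -0.17
```

View pics/m15s.png

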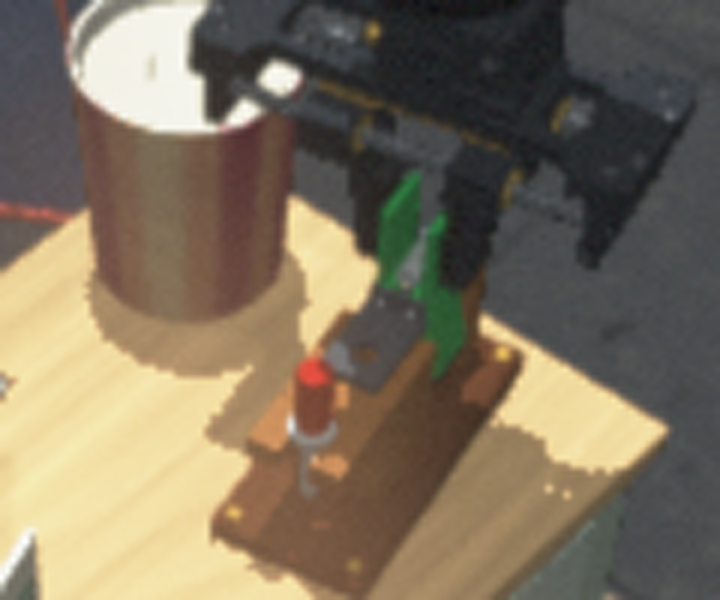

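Call:
{"api": "send_rows", "payload": {
  "series": [
    {"delta_pos":[0,0,-0.5],"turn":0,"jaw":1},
    {"delta_pos":[0,0,-1.5],"turn":0,"jaw":1},
    {"delta_pos":[0,0,-3],"turn":0,"jaw":1},
    {"delta_pos":[0,0,-4.8],"turn":0,"jaw":1},
    {"delta_pos":[0,0,-6.6],"turn":0,"jaw":1},
    {"delta_pos":[0,0,-8.2],"turn":0,"jaw":1},
    {"delta_pos":[0,0,-9.3],"turn":0,"jaw":1},
    {"delta_pos":[0,0,-9.8],"turn":0,"jaw":1}
  ]
}}

```text
clock: 14.48
tool_pos: [0.5837, -0.1425, 0.3352]
eef_rot: [0.994, 0.111, 0.002, 0.0]
contact_force: [-0.3, 0.3, -1.1]
opening: 0.292
```

```bash
python3 - <<'E'
from h import *
for i in range(4): a=vision.snapshot("side")
b=vision.snapshot("top")
print(crop("side",a,(355,130),50,60,6,"m16s.png"))
cv2.imwrite("pics/m16t.png",b)
E
python3 go.py 0.570 0.137 0.335 18.3
```

```text
(295, 80)
t 14.73 pos [ 0.5823 -0.1427  0.3321] yaw 12.79 tilt 0.11 open 0.289 F [ 0.1615  0.5983 -1.8302]
delta cm [  4.99 -27.55  -0.28] turn -5.51
```

View pics/m16s.png

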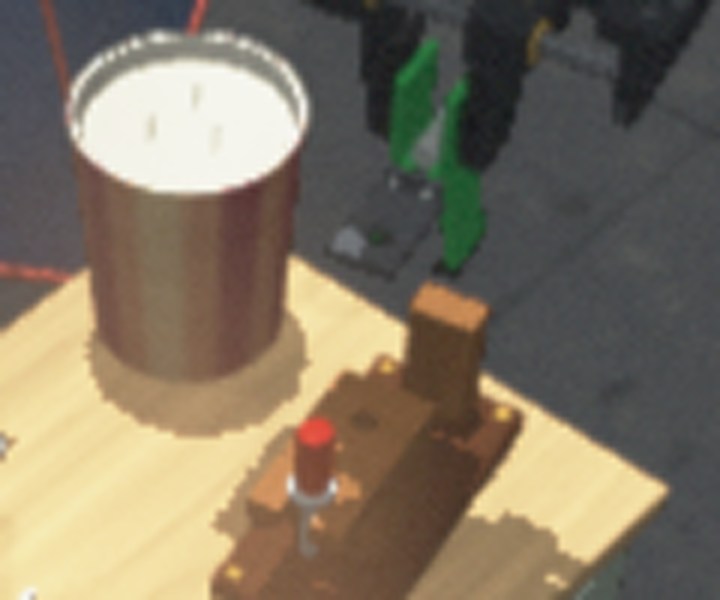

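View pics/m16t.png

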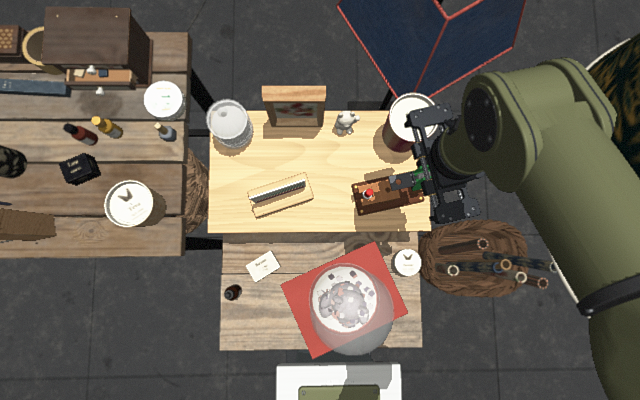

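Call:
{"api": "send_rows", "payload": {
  "series": [
    {"delta_pos":[0.1,-0.6,-0.8],"turn":0,"jaw":1},
    {"delta_pos":[0.3,-2,-1.6],"turn":0,"jaw":1},
    {"delta_pos":[0.8,-4.2,-2.2],"turn":-1,"jaw":1},
    {"delta_pos":[1.3,-7,-2.5],"turn":-2,"jaw":1},
    {"delta_pos":[1.8,-10,-2.5],"turn":-3,"jaw":1},
    {"delta_pos":[2.4,-13,-2.5],"turn":-4,"jaw":1},
    {"delta_pos":[2.9,-15.6,-2.5],"turn":-5,"jaw":1},
    {"delta_pos":[3.3,-17.8,-2.5],"turn":-5.5,"jaw":1}
  ]
}}

```text
clock: 15.4
tool_pos: [0.5749, 0.0428, 0.3592]
eef_rot: [0.987, 0.161, 0.001, -0.001]
contact_force: [0.5, -0.3, -0.5]
opening: 0.287
```

```bash
python3 go.py 0.570 0.137 0.35 18.3
```

```text
t 15.4 pos [0.5749 0.0428 0.3592] yaw 18.55 tilt 0.12 open 0.287 F [ 0.5171 -0.2865 -0.4818]
delta cm [ 2.53 -9.09  0.94] turn 0.25
```

Call:
{"api": "send_rows", "payload": {
  "series": [
    {"delta_pos":[0.5,-2.2,0],"turn":0,"jaw":1},
    {"delta_pos":[1.1,-4.2,0],"turn":0,"jaw":1},
    {"delta_pos":[1.7,-6,0],"turn":0,"jaw":1},
    {"delta_pos":[2.1,-7.6,0],"turn":0,"jaw":1},
    {"delta_pos":[2.4,-8.8,0],"turn":0,"jaw":1},
    {"delta_pos":[2.6,-9.4,0],"turn":0,"jaw":1},
    {"delta_pos":[2.6,-9.5,0],"turn":0,"jaw":1}
  ]
}}

```text
clock: 15.98
tool_pos: [0.5701, 0.1388, 0.3586]
eef_rot: [0.987, 0.16, 0.0, -0.0]
contact_force: [0.5, -0.3, -0.6]
opening: 0.29
```

```bash
python3 - <<'E'
from h import *
for i in range(6): a=vision.snapshot("side")
b=vision.snapshot("top")
print(crop("side",a,(285,190),60,60,6,"m17s.png"),crop("top",b,(280,190),50,60,6,"m17t.png"))
np.save("s17.npy",a)
E
python3 go.py 0.570 0.137 0.30 18.3
```

```text
(225, 130) (220, 140)
t 16.33 pos [0.5708 0.1355 0.3581] yaw 18.18 tilt 0.04 open 0.288 F [-0.5372 -1.0406 -0.5993]
delta cm [-0.03 -0.17  5.81] turn -0.12
```

View pics/m17s.png

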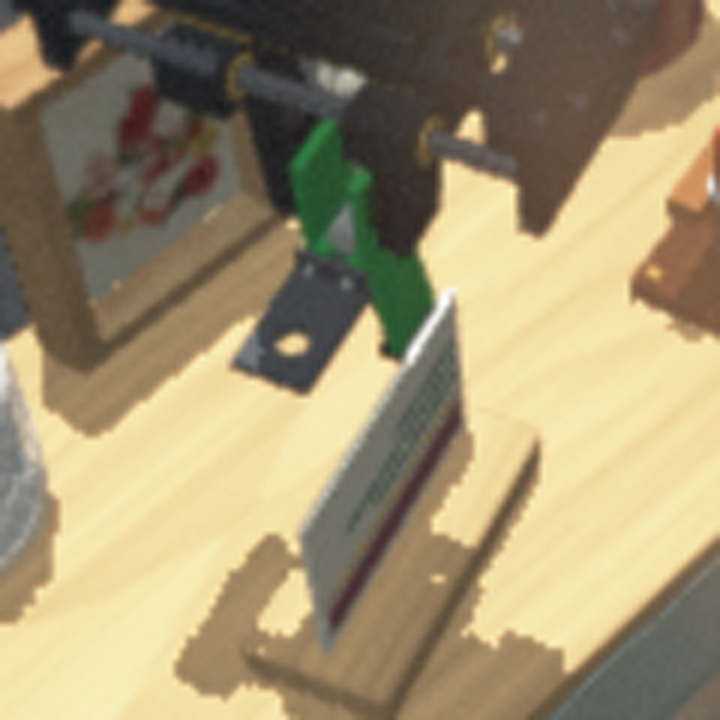

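View pics/m17t.png

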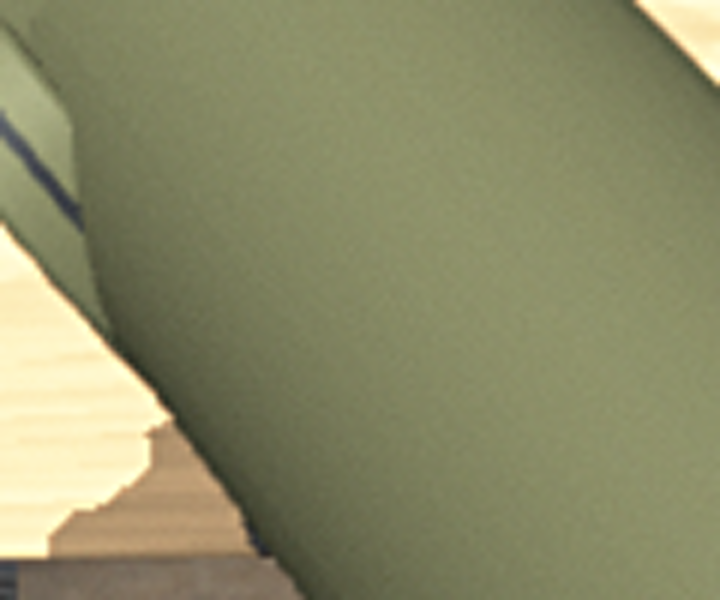

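```bash
cat > clipfit.py <<'E'
from h import *
from scipy.optimize import least_squares
from scipy.spatial.transform import Rotation as R
def fit(obs,f,off,z0=None,fitz=False):
    s=r.get_state();t=s["tool_pos"]; M=R.from_quat(s["eef_rot"]).as_matrix()
    Rc=np.stack([-M[:,1],-M[:,0]*-1*-1,-M[:,2]],1)
    # clip x=-tool y, z=-tool z, y = z x x
    x=-M[:,1]; z=-M[:,2]; y=np.cross(z,x); Rc=np.stack([x,y,z],1)
    z0=t[2]-.0267 if z0 is None else z0
    def P3(p,X): return np.array([t[0]+p[0],t[1]+p[1],z0+(p[3] if fitz else 0)])+ (R.from_euler('z',p[2]).as_matrix()@Rc@(np.array(X).T/1000)).T
    X=np.array([o[0] for o in obs],float); U=(np.array([o[1] for o in obs],float)+.5)/f-.5+off
    res=least_squares(lambda p:(proj("side",P3(p,X))-U).ravel(),[0,0,0]+([0] if fitz else []))
    p=res.x; o=P3(p,[(0,0,0)])[0]; yaw=np.degrees(np.arctan2(*(P3(p,[(10,0,0)])[0]-o)[[1,0]]))
    print("offset vs TCP",p,"origin",o,"clip yaw",yaw%180,"res",res.fun.round(1))
    return o,yaw
if __name__=="__main__":
    obs=[((46,0,5),(292,343)),((62,-14,0),(233,366)),((62,14,0),(305,394)),((62,14,5),(307,388))]
    obs=[((46,0,5),(292,343)),((62,-14,5),(235,358)),((62,14,5),(305,385))]
    fit(obs,6,(225,130)); fit(obs,6,(225,130),fitz=True)
E
python3 clipfit.py
```

```text
offset vs TCP [-0.0003 -0.0017 -0.0341] origin [0.5704 0.1338 0.3314] clip yaw 106.23106423537678 res [ 0.3 -0.8 -0.6  0.1  0.3  0.6]
offset vs TCP [ 0.0456 -0.0334 -0.023  -0.0698] origin [0.6164 0.1021 0.2616] clip yaw 106.86678163293507 res [ 0.  -0.4  0.2  0.2 -0.2  0.2]
```

Call:
{"api": "send_rows", "payload": {
  "series": [
    {"delta_pos":[0,-0.1,0.5],"turn":0,"jaw":1},
    {"delta_pos":[0,-0.1,1.3],"turn":0,"jaw":1},
    {"delta_pos":[0,-0.1,2.2],"turn":0,"jaw":1},
    {"delta_pos":[0,-0.1,3.1],"turn":0,"jaw":1},
    {"delta_pos":[0,-0.1,3.8],"turn":0,"jaw":1},
    {"delta_pos":[0,-0.1,4],"turn":0,"jaw":1},
    {"delta_pos":[0,-0.1,4],"turn":0,"jaw":1}
  ]
}}

```text
clock: 16.92
tool_pos: [0.5698, 0.1373, 0.3171]
eef_rot: [0.987, 0.159, -0.001, 0.0]
contact_force: [0.7, 0.1, -0.5]
opening: 0.288
```

```bash
python3 - <<'E'
from h import *
for i in range(6): a=vision.snapshot("side")
print(crop("side",a,(285,190),45,50,7,"m18s.png"))
E
python3 go.py 0.570 0.137 0.2927 18.3
```

```text
(235, 145)
t 17.22 pos [0.5705 0.1377 0.3187] yaw 18.28 tilt 0.05 open 0.291 F [-0.1164 -0.5948 -0.725 ]
delta cm [-0.07  0.05  2.6 ] turn -0.02
```

View pics/m18s.png

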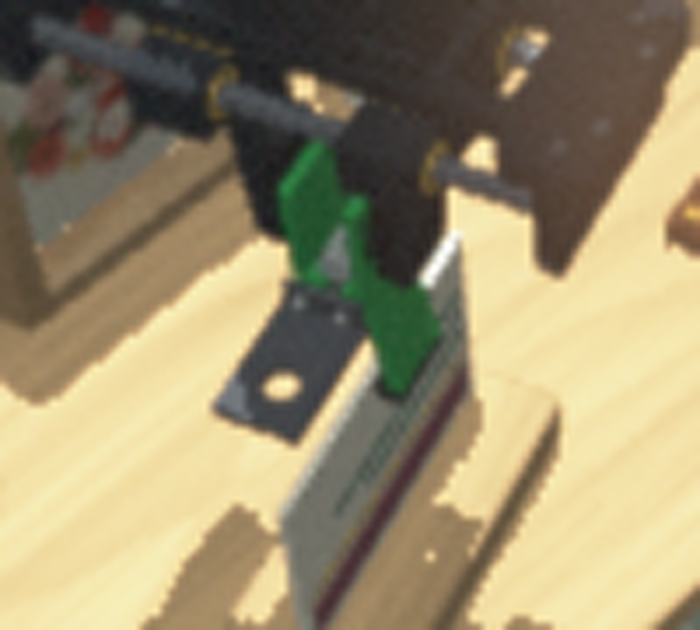

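```bash
python3 - <<'E'
from clipfit import *
obs=[((46,0,5),(283,386)),((62,-14,5),(214,402)),((62,14,5),(297,434))]
o,y=fit(obs,7,(235,145))
c=lambda u,v:((np.array([u,v])+.5)/7-.5)+[235,145]
a=atz("side",c(284,522),.245); b=atz("side",c(458,235),.245); print("card ends",a,b,"mid",(a+b)/2,"ang",np.degrees(np.arctan2(a[1]-b[1],a[0]-b[0])),np.linalg.norm(a-b))
m=(a+b)/2; u=(a-b)[:2]/np.linalg.norm((a-b)[:2]); n=np.array([-u[1],u[0]])
print("clip origin rel card: along",(o[:2]-m[:2])@u*1000,"across",(o[:2]-m[:2])@n*1000)
# near toe corners
for uv in ((378,390),(405,400),(437,345)):
    X=atz("side",c(*uv),o[2]-.038); print(uv,"toe along/across",(X[:2]-o[:2])@u*1000,(X[:2]-o[:2])@n*1000)
E
```

```text
offset vs TCP [-0.0008 -0.0017 -0.0402] origin [0.5696 0.136  0.292 ] clip yaw 105.98242162692796 res [ 0.1 -0.8 -0.1  0.2  0.   0.6]
card ends [0.5503 0.1938 0.245 ] [0.5896 0.0789 0.245 ] mid [0.5699 0.1364 0.245 ] ang 108.90166588395955 0.12139974114355696
clip origin rel card: along -0.21355158150604406 across 0.38345294924439655
(378, 390) toe along/across 11.115126864520615 7.172786340686963
(405, 400) toe along/across 11.236313569156788 16.46101541735691
(437, 345) toe along/across -11.684987272667497 16.258551926106524
```

Call:
{"api": "send_rows", "payload": {
  "series": [
    {"delta_pos":[0,0,0.3],"turn":0,"jaw":1},
    {"delta_pos":[0,0,0.8],"turn":-0.5,"jaw":1},
    {"delta_pos":[0,0,1.4],"turn":-1,"jaw":1},
    {"delta_pos":[0,0,2],"turn":-1,"jaw":1},
    {"delta_pos":[0,0,2.4],"turn":-1,"jaw":1},
    {"delta_pos":[0,0,2.5],"turn":-1,"jaw":1},
    {"delta_pos":[0,0,2.5],"turn":-1,"jaw":1},
    {"delta_pos":[0,0,2.5],"turn":-1,"jaw":1}
  ]
}}

```text
clock: 17.88
tool_pos: [0.5703, 0.1377, 0.2932]
eef_rot: [0.986, 0.168, 0.0, -0.0]
contact_force: [0.1, -0.2, -0.6]
opening: 0.29
```

```bash
python3 - <<'E'
from h import *
for i in range(6): a=vision.snapshot("side")
print(crop("side",a,(285,195),45,50,7,"m19s.png"));cv2.imwrite("pics/m19f.png",a)
E
python3 go.py 0.570 0.137 0.2927 18.3
```

```text
(235, 150)
t 18.18 pos [0.5703 0.1376 0.2934] yaw 19.28 tilt 0.02 open 0.289 F [-0.8601 -0.4777 -0.9382]
delta cm [-0.05  0.04  0.07] turn 0.98
```

View pics/m19s.png

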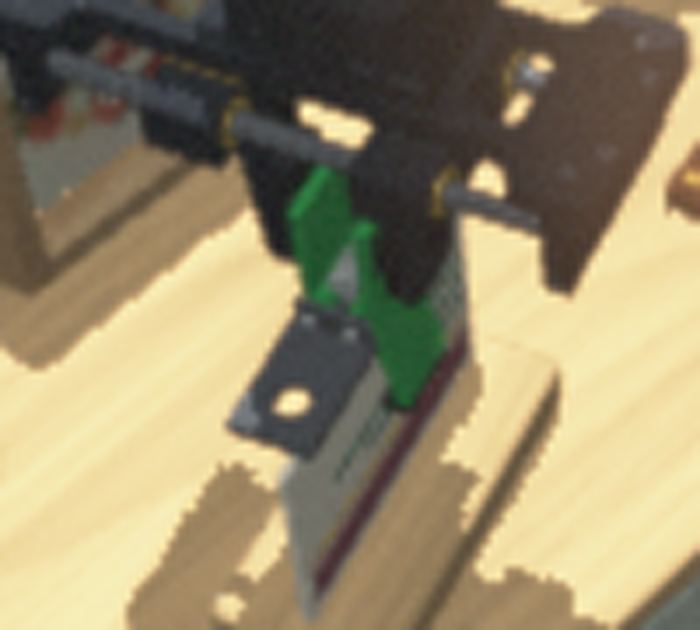

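View pics/m19f.png

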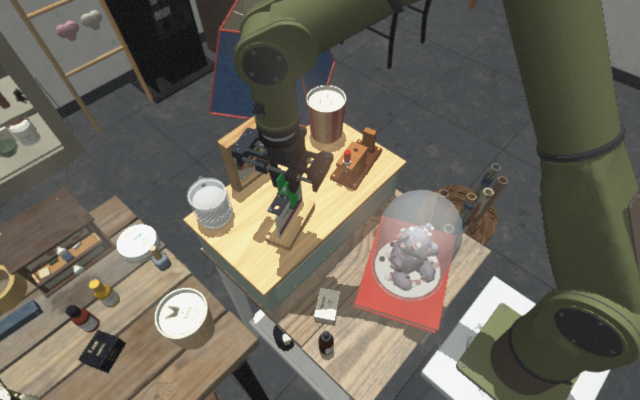

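```bash
python3 - <<'E'
from clipfit import *
obs=[((46,0,5),(293,402)),((62,-14,5),(229,420)),((62,14,5),(308,452))]
o,y=fit(obs,7,(235,150))
m=np.array([.5699,.1366]); u=np.array([np.cos(1.895),np.sin(1.895)]); n=np.array([-u[1],u[0]])
print("along",(o[:2]-m)@u*1000,"across",(o[:2]-m)@n*1000,"toe depth",.245-(o[2]-.038))
for uv in ((384,402),(410,410)):
    X=atz("side",((np.array(uv)+.5)/7-.5)+[235,150],o[2]-.038); print("toe",(X[:2]-m)@u*1000,(X[:2]-m)@n*1000)
a=vision.snapshot("side"); old=np.load("side_im.npy")
# frame/jar/foot compare
d=cv2.absdiff(a,old).max(2); 
foot=((np.array([508,232])+.5)/7-.5)+[242,170]; print(foot)
crop("side",a,(292,215),45,50,7,"m20.png"); crop("side",a,(350,155),30,35,9,"m20p.png")
E
```

```text
offset vs TCP [-0.0014 -0.0015 -0.0505] origin [0.5689 0.1361 0.2667] clip yaw 106.38836456297327 res [ 0.2 -0.6 -0.4  0.1  0.1  0.4]
along -0.20045882537125265 across 1.0774306409263503 toe depth 0.01630065102221165
toe 10.390601745170697 7.513541423391027
toe 9.858224177344498 16.36780379255271
[314.1429 202.7143]
```

View pics/m20.png

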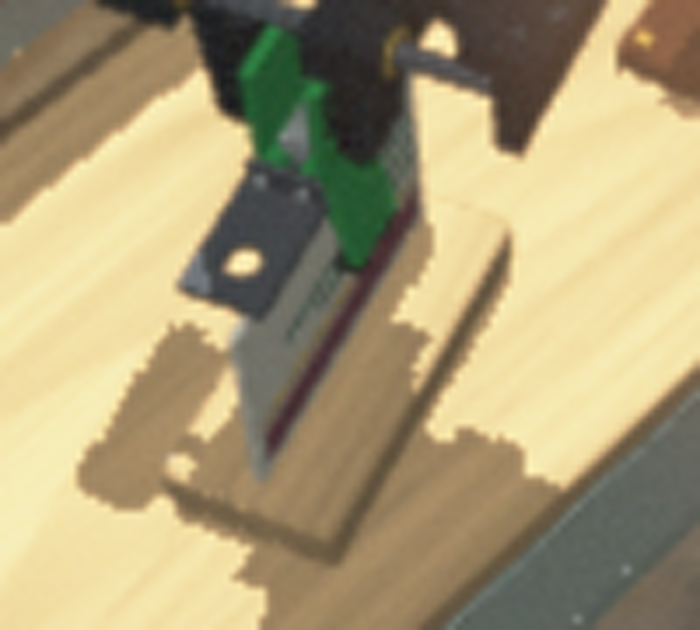

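View pics/m20p.png

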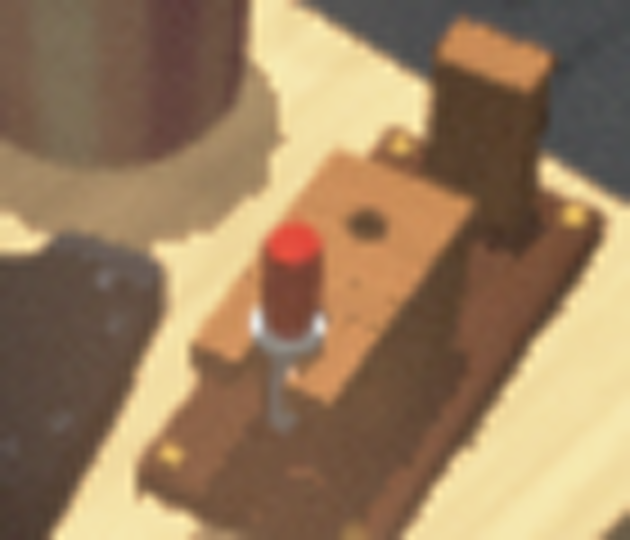

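```bash
python3 - <<'E'
from h import *
s=r.get_state(); print(s["clock"],s["qd"],s["opening"],s["tool_pos"],s["contact_force"])
print(order.finish_job())
E
```

```text
18.2333 [-0.0008 -0.0004 -0.0003  0.0011  0.0002 -0.0006 -0.0003] 0.29071152061397837 [0.5703 0.1376 0.2934] [ 0.0587 -0.0338 -0.4611]
the job is handed in; nothing more can be done
None
```

I drew the pin out of the bore, hung it in the notch and let it go. I then lifted the clip with its levers squeezed and lowered its open jaws over the middle of the card. I handed in at 18.2 s, still holding the clip squeezed open; the hand-in gave no verdict.

Last checks, all from the side camera and the robot's state (the arm blocked the top camera at the card):
- **Clip over the card:** the toes are about 16 mm below the card's edge. The clip is about 1 mm off the card's mid-plane and within 1 mm of the edge's middle.
- **Grip:** the fingers are 25.6 mm apart, which puts the levers at their stops, under a 23 N grip. The arm is at rest, with outside force under 1 N.
- **Card:** its foot and edges sit at the same pixels as at the start.
- **Pin:** it hangs upright in the notch, with the clear of the fingers. Its position along the stand read 57 mm from the side camera and 60 mm from the top camera, both within the 46–67 mm allowed.

Some readings disagreed or were weak:
- **Clip direction:** the picture gave about 106.4°, while the tool gave 109.3° and the card about 108.6°. That is within the 0.2 rad (11°) limit.
- **Near jaw:** it appeared about 7.5 mm from the card's mid-plane where I expected about 10 mm, which still leaves clearance. The far jaw was hidden, so I could not check it.
- **Other goods:** I did not measure them one by one. Nothing looked moved in the last picture.

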